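# Level a rocking dial-gauge stand with its two front screws

## Task

The dial-gauge stand rocks: its front hangs low and one of its two front feet does not bear on its rubber pad. Turn the two front levelling screws by their knurled knobs until the stand is level and all four feet bear firmly on their pads, each taking its share of the weight, so that it no longer rocks. Do not lean on the stand or shove it along the bench, and leave the loose parts beside it alone.

Things in the scene. Friction and masses are not known exactly. Their poses are not given: they have to be found in the camera images.
- stand: Grey cast dial-gauge stand, 3.7 kg, loose. Origin: mid-line, in the plane of the rear soles. x runs from the front bar (near the robot) to the column, y left, z up; yaw within 0.4 rad. Plate top 38 mm up; column, arm and gauge (to 240 mm high) at x 0 to 100 mm. Level when z is vertical. At first the front is 2 to 4 mm low and one front foot carries nothing; a few newtons rock that corner.
- knob_left (a point): Middle of the left (+y) screw's knob: upright knurled cylinder, 30 mm wide, 24 mm high, free all round, about 20 mm above its lug; take it from above at any angle. Screw axis at x -85, y +100 mm of the stand. Knob, spindle and foot are one piece: clockwise from above drives it down through the lug, 10 mm a turn. It turns stiffly (0.06 N m) and stays where left.
- knob_right (a point): The same, right (-y) screw, axis at x -85, y -100 mm. On either: while its foot hangs free, knob and foot sink 1.6 mm a radian; once the foot bears, the knob keeps its height, the corner rises instead, and a hand that goes on sinking is pushed back. The screw that carries at first needs about 1.4 to 2.3 rad clockwise, the other 2.8 to 4 rad; which is which varies.
- foot_front_left: Steel foot of the left screw, 24 mm wide; origin at the centre of its sole. It belongs on the grey rubber pad under it (42 mm wide, gives 1 mm per 20 N). The front pads are worn: one is still 7.6 to 8 mm high, the other 5 to 5.6 mm, on either side, so the height of the sole does not tell whether the foot bears.
- foot_front_right: The same for the right screw. From where a front foot just touches with no hand on the stand, its screw takes about 0.75 rad more (1.2 mm) until the foot has its full share, 5 to 6 N, the other three still loaded; 0.4 rad either way is still good, far too much lifts the other front foot. A hand that presses while following rocks the corner down and feels the landing up to 0.5 rad early.
- foot_rear_left: Fixed rubber foot under the rear left of the plate (x +80, y +72 mm of the stand), 24 mm wide; origin at the centre of its sole, on a pad 8 mm high. Carries about 13 N when all is well.
- foot_rear_right: The same at the rear right (x +80, y -72 mm of the stand).
- gear: Bystander: small steel spur gear lying flat, 33 mm across, 16 mm high; origin at the centre of its underside.
- bushing: Bystander: bronze flanged bushing standing on its flange, 32 mm across, 24 mm high; origin at the centre of its underside.
- rotor: Bystander: turned steel part with slots standing on its flange, 48 mm across, 37 mm high; origin at the centre of its underside.

How it is judged:
By the outcome, as a careful person would: the job done as asked, in the order asked, and still so for the second after the job is handed in, with the robot touching nothing.
It also fails if it takes over 72 s, if anything falls off the work surface, if the arm or the gripper's body presses on something with over 40 N, if the wrist force passes 120 N, or if a joint passes its speed limit or range.

## Robot

A 7-joint arm with a two-finger parallel gripper is mounted at the origin on a cart in front of the work surface, level with it; the furniture and walls round the work are solid. World frame = base frame: x ahead of the robot, y to its left, z up, the work surface at z = 0. Lengths are in mm, angles in rad, forces in N, time in s.
With the tool pointing down it reaches from about 400 to 875 mm from the base axis. Payload 4.4 kg.
Tool frame: the origin (TCP) lies at the very end of the fingers, on their centre line; the grasp point (between the pads) lies 19 mm behind it; z points along the fingers, x is the direction in which the jaws open and shut, and the axes are right-handed (so a half turn about z gives the same grasp; the last joint's range is limited). The gripper opens to 85 mm and grips with 20 to 120 N. Pads are 22 mm wide; open, the fingers measure 114 mm over their backs; the gripper's body (76 mm by 85 mm) begins 54 mm behind the grasp point. The pads swing forward as they close: fully open they stand 13 mm farther back than shut.
Start: joints at [1.193, 0.628, 0.038, 1.517, -0.027, 0.996, -0.02], TCP at [199.431, -618.664, 211.113] pointing down, gripper open.
Joint ranges: [-3.06, 3.06], [-0.37, 2.12], [-1.25, 1.32], [0.18, 2.47], [-1.1, 4.24], [0.23, 1.98], [-2.94, 2.94]. Speed limits (rad/s): [2.57, 2.57, 3.14, 3.14, 3.14, 3.14, 3.14].

## Interface

Orientations are given as [roll, pitch, yaw] about the fixed x, y, z axes, in that order (R = Rz(yaw) Ry(pitch) Rx(roll)).
In Python, from cell import ctrl gives the robot as it stands.
- The arm moves only by the shell command python3 -m creep 'ROWS'. ROWS is text: rows parted by semicolons, each of 7 numbers parted by spaces: the shift along the tool's x, y, z in units of 40 mm (1.0 is 40 mm), then the turn, a rotation vector about the tool's x, y, z in degrees, then the closure, from 0 (fully open) to 1 (shut). In form: x y z rx ry rz grip; .... A call has 1 to 10 rows; each row is the pose to reach, as a shift and turn from the pose commanded when the call began, along the tool's axes at that moment; what a row does not reach only later rows make up. A row lasts 1/12 s, in which the tool goes at most 41.7 mm and 7.16 degrees, less where a joint would pass 70% of its speed; a pose out of reach is approached as far as the arm can. A call with a gripper value outside its range is refused whole. The fingers move at their own pace and stop on an object; the grip force is fixed at half the most. Time passes only in rows, so rows that repeat a pose let the fingers close. It gives the time, the measured TCP pose, the force and the opening at its end, in the units of the state.
- ctrl.read_state(): the state, without advancing time (a new reading comes with each control period).
- ctrl.get_image(name): name is "scene" or "top"; returns a dict with "img" (400x640x3 uint8, red, green, blue), "vfov" (degrees; the focal length in pixels is half the picture's height over the tangent of half this angle, whatever the lens; pixels are square), "cx", "cy" (the principal point, pixels), "T" (4x4, takes a point from camera to world coordinates). Camera axes: x right, y up, looking along -z (the intrinsics and any distortion apply to the point x, -y, -z); pixel columns grow to the right and rows downward; lengths in mm; the calibration is good to about 2 mm. A picture is of the moment at which its call begins. There is no depth.
- ctrl.finish_job(): hands the job in, once; it reports no verdict.
Trained networks look in the newest picture that a camera, given by its name, has taken for a name from the list of things; names that differ only in an ending like _2 or _b are one class to them, and where a whole thing is asked for, a point or a joint stands for the part that bears it (a point fixed in the world has none). Each returns a list of dicts, best first, with "score" (0 to 1); they miss things now and then, are a little off and sometimes report something else, mostly with a low value. They report only what shows in the picture. A call takes as long as a camera call.
- ctrl.boxes_of(camera, thing): "rect" ([left, top, right, bottom] in pixels, round what is visible of it).
- ctrl.cut_out(camera, thing): "pixels" (400x640 bool, what is visible of it) and "rect" ([left, top, right, bottom] in pixels, round what is visible of it).
The state is a dict: "clock": time; "qpos": joint angles; "qd": joint speeds; "tau": joint torques, N m; "eef_pos": TCP position; "tool_rot": TCP orientation; "force": force on the tool from outside, world axes, zero at the start; "torque": the same for the moment, N m; "width": finger opening in mm.
Only numpy, scipy, OpenCV 4.12 (cv2) and the standard library are available. Lean on these libraries where they do the work, as an engineer would, in place of code of your own. Each camera call takes 0.05 s, during which the arm holds its last target.

## Working session

There is one attempt and no reset: what is moved stays moved. The work goes in short steps, Python scripts to look and compute and a shell command to move; the robot and the scene stay as the last step left them, time stands still between calls to the robot, and variables do not carry over. Pictures are saved under pics/ and viewed, and the job is handed in when it is done.

```bash
ls; mkdir -p pics
cat > h.py <<'E'
import numpy as np, cv2
from cell import ctrl
from scipy.spatial.transform import Rotation as R
def ray(im,u,v):
    h,w=im['img'].shape[:2]; f=h/2/np.tan(np.radians(im['vfov'])/2)
    d=np.array([(u-im['cx'])/f,-(v-im['cy'])/f,-1]); T=np.array(im['T'])
    return T[:3,3],T[:3,:3]@d
def atz(im,u,v,z):
    o,d=ray(im,u,v); return o+d*(z-o[2])/d[2]
def proj(im,p):
    T=np.array(im['T']); c=T[:3,:3].T@(np.array(p)-T[:3,3]); f=im['img'].shape[0]/2/np.tan(np.radians(im['vfov'])/2)
    return im['cx']+f*c[0]/-c[2], im['cy']-f*c[1]/-c[2]
E
python3 - <<'E'
from h import *
s=ctrl.read_state()
print({k:np.round(v,3) for k,v in s.items()})
for n in('scene','top'):
    im=ctrl.get_image(n); cv2.imwrite(f'pics/{n}0.png',im['img'][:,:,::-1]); print(n,{k:v for k,v in im.items() if k!='img'})
    for t in ('stand','knob_left','foot_front_left','gear','bushing','rotor'):
        print(t,[(round(b['score'],2),np.round(b['rect']).tolist()) for b in ctrl.boxes_of(n,t)][:4])
E
```

```text
pics
{'clock': np.float64(0.0), 'qpos': array([ 1.193,  0.629,  0.038,  1.518, -0.027,  0.996, -0.02 ]), 'qd': array([-0.003, -0.002,  0.   ,  0.001,  0.   ,  0.001, -0.   ]), 'tau': array([ 1.0000e-03, -5.6340e+01,  1.2270e+00, -1.9345e+01,  1.1000e-02,
        1.1000e-02,  0.0000e+00]), 'eef_pos': array([ 199.263, -618.025,  210.189]), 'tool_rot': array([-3.142e+00,  2.000e-03, -1.259e+00]), 'force': array([-0.204,  0.47 ,  1.297]), 'torque': array([ 0.001, -0.017, -0.009]), 'width': np.float64(85.125)}
scene {'vfov': 50.053895349387176, 'cx': 323.6606227993949, 'cy': 204.09558052461352, 'T': array([[ 4.51770864e-01,  4.74012170e-01, -7.55788032e-01,
        -1.24910675e+02],
       [-8.91889106e-01,  2.20121955e-01, -3.95069800e-01,
        -5.37526204e+02],
       [-2.09023539e-02,  8.52560137e-01,  5.22210976e-01,
         5.30656002e+02],
       [ 0.00000000e+00,  0.00000000e+00,  0.00000000e+00,
         1.00000000e+00]])}
stand [(0.75, [254.0, 116.0, 386.0, 261.0])]
knob_left [(0.61, [256.0, 179.0, 269.0, 217.0])]
foot_front_left []
gear [(0.62, [386.0, 294.0, 406.0, 309.0])]
bushing [(0.8, [402.0, 258.0, 414.0, 272.0])]
rotor [(0.66, [403.0, 210.0, 424.0, 236.0])]
top {'vfov': 46.66418111476693, 'cx': 318.5312437623276, 'cy': 197.61076722618648, 'T': array([[-4.66095815e-03,  9.94241880e-01, -1.07057740e-01,
         4.42062509e+02],
       [-9.99976570e-01, -5.17085197e-03, -4.48569751e-03,
        -1.65249039e+02],
       [-5.01344805e-03,  1.07034324e-01,  9.94242686e-01,
         1.28598304e+03],
       [ 0.00000000e+00,  0.00000000e+00,  0.00000000e+00,
         1.00000000e+00]])}
stand [(0.65, [268.0, 149.0, 366.0, 246.0])]
knob_left []
foot_front_left []
gear []
bushing [(0.44, [395.0, 219.0, 407.0, 231.0])]
rotor [(0.49, [382.0, 172.0, 403.0, 186.0])]
```

Run:
```python
import cv2
a=cv2.imread('pics/scene0.png')[90:330,230:450]; cv2.imwrite('pics/s0c.png',cv2.resize(a,None,fx=2.5,fy=2.5,interpolation=3))
a=cv2.imread('pics/top0.png')[130:290,240:440]; cv2.imwrite('pics/t0c.png',cv2.resize(a,None,fx=3.5,fy=3.5,interpolation=3))
```

```text
(no output)
```

View pics/s0c.png

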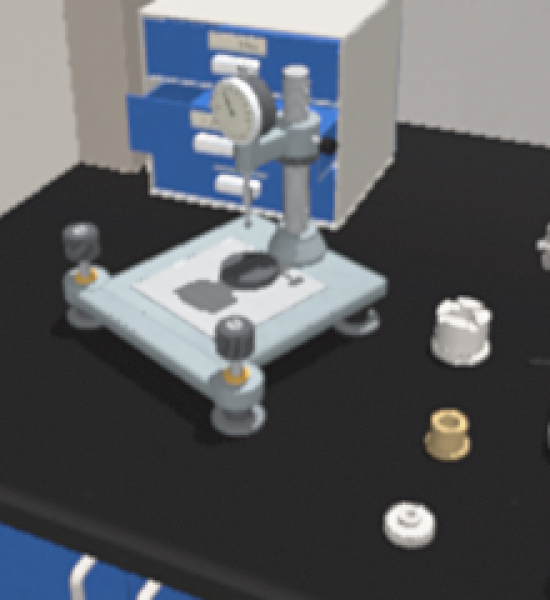

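View pics/t0c.png

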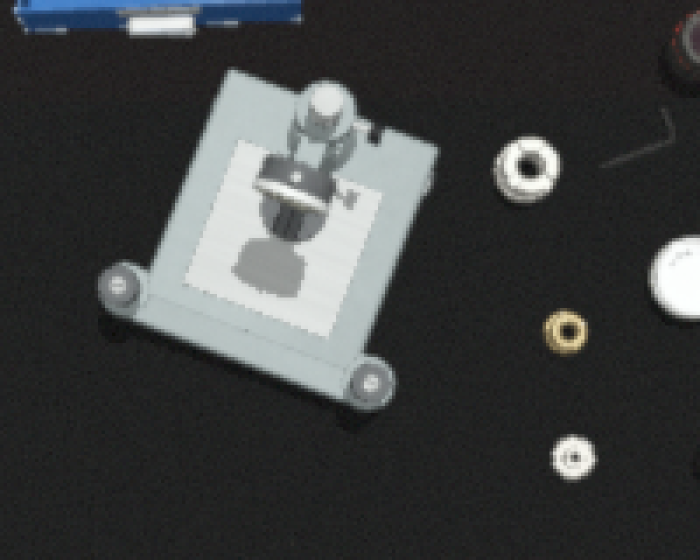

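View pics/scene0.png

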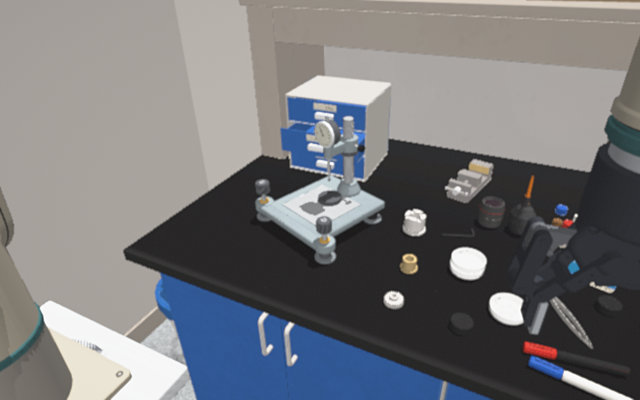

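The scene crop shows the left knob at scene px (263,187) and the right knob at (324,225). The bystanders lie to the right of the stand. In the top view the knobs are at about (275,211) and (346,239). Next I triangulate them.

```bash
cat >> h.py <<'E'
def tri(a,pa,b,pb):
    o1,d1=ray(a,*pa);o2,d2=ray(b,*pb)
    A=np.stack([d1,-d2],1); t=np.linalg.lstsq(A,o2-o1,rcond=None)[0]
    p,q=o1+d1*t[0],o2+d2*t[1]; return (p+q)/2,np.linalg.norm(p-q)
def avg(n,k=3):
    ims=[ctrl.get_image(n) for _ in range(k)]
    im=dict(ims[0]); im['img']=np.mean([i['img'] for i in ims],0).astype(np.uint8); return im
E
python3 - <<'E'
from h import *
S=ctrl.get_image('scene');T=ctrl.get_image('top')
# knob top-face centres
for n,a,b in(('L',(262.6,182.5),(274.9,211.4)),('R',(324,218.8),(346,239.4))):
    print(n,tri(S,a,T,b))
print('colTop',tri(S,(348.3,118.5),T,(240+324/3.5,130+103/3.5)))
big=lambda im,x0,y0,x1,y1,f,fn: cv2.imwrite(fn,cv2.resize(im['img'][y0:y1,x0:x1,::-1],None,fx=f,fy=f,interpolation=cv2.INTER_NEAREST))
big(S,250,110,390,265,5,'pics/s1.png'); big(T,265,145,370,250,5.5,'pics/t1.png')
for n in ('scene','top'):
  for t in('knob_left','knob_right','foot_front_left','foot_rear_right'):
    print(n,t,[(round(b['score'],2),np.round(b['rect'],1).tolist()) for b in ctrl.boxes_of(n,t)])
E
```

```text
L (array([535.0229063 , -46.37806413,  91.5092068 ]), np.float64(1.4079003403663772))
R (array([ 462.62247   , -230.02615261,   92.58995198]), np.float64(0.5989821229236821))
colTop (array([ 646.93314915, -194.72719001,  219.39795648]), np.float64(2.4660098534319976))
scene knob_left [(0.46, [256.8, 179.0, 268.1, 200.8])]
scene knob_right [(0.63, [317.9, 216.1, 330.5, 257.0])]
scene foot_front_left []
scene foot_rear_right [(0.61, [368.5, 215.3, 374.3, 222.7]), (0.49, [402.2, 256.3, 416.5, 274.3])]
top knob_left [(0.53, [264.1, 207.0, 279.4, 216.2])]
top knob_right [(0.44, [339.1, 236.1, 349.7, 245.7])]
top foot_front_left []
top foot_rear_right []
```

View pics/s1.png

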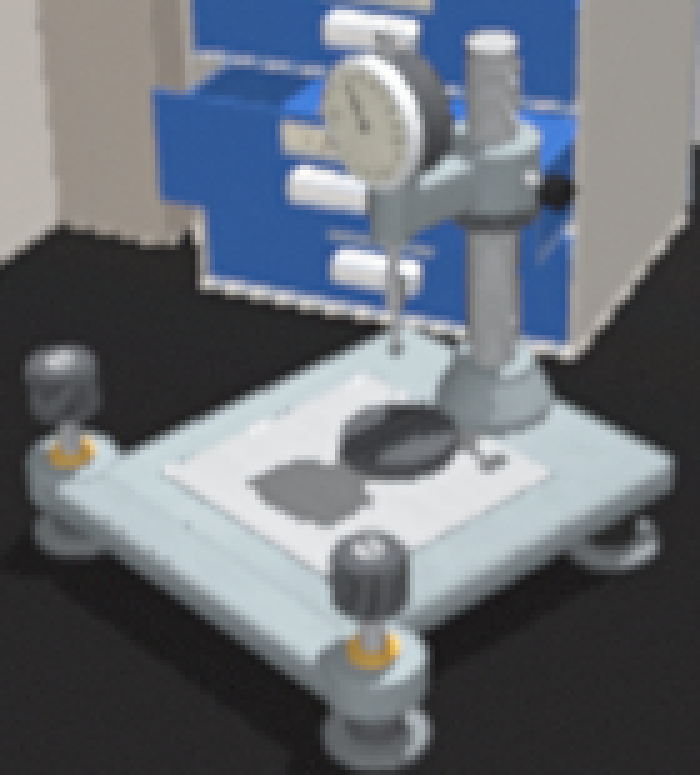

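View pics/t1.png

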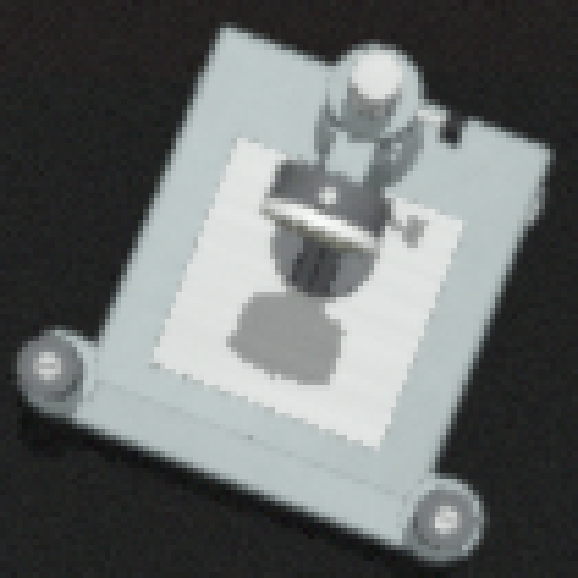

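Both views show the knobs clearly. The measured knob spacing is 197 mm against 200 mm given, the yaw is about -0.375 and the knob tops are near z 91. All of these are consistent with what is given. Next I estimate the tilt from the column, checking it against a vertical cabinet edge.

```bash
cat > col.py <<'E'
from h import *
def meas(tag,k=4,show=False):
    S=[ctrl.get_image('scene') for _ in range(k)]
    g=np.mean([s['img'].astype(float) for s in S],0)
    np.save(f'pics/{tag}_s.npy',g)
    Tt=[ctrl.get_image('top') for _ in range(2)]
    np.save(f'pics/{tag}_t.npy',np.mean([s['img'].astype(float) for s in Tt],0))
    return S[0],Tt[0]
E
python3 - <<'E'
from col import *
S,T=meas('a0'); g=np.load('pics/a0_s.npy')
import pickle; pickle.dump((dict(S),dict(T)),open('cams.pkl','wb'))
# column: R-B channel contrast: cabinet blue vs grey
rb=g[:,:,0]
for v in list(range(117,137,2))+list(range(154,182,2)):
    print(v,np.round(rb[v,338:360]).astype(int))
for z in (60,100,140,180,215):
    print(z,np.round(proj(S,(646.9,-194.7,z)),2))
print(ctrl.read_state()['clock'])
E
```

```text
117 [ 49  48  48  46  68 127 176 203 222 226 226 227 228 211 175 108  54  46
  48  49  49  49]
119 [ 48  48  48  44  62 124 184 207 212 217 219 220 220 211 187 118  56  44
  47  48  49  49]
121 [ 48  48  47  46  57  93 120 134 142 146 149 150 149 142 133 108  70  48
  47  48  49  49]
123 [ 48  48  48  44  62 104 129 138 141 142 145 147 148 149 143 131  88  51
  46  48  49  49]
125 [ 62  46  42  43  61 104 129 136 137 138 139 139 138 149 160 130  78  48
  46  48  50  50]
127 [103 134 142 119  96 110 125 134 140 143 144 145 142 141 145 129  83  48
  44  46  48  48]
129 [102 102  99  99 102 114 128 138 144 146 146 146 147 143 138 135 116  92
  86  86  84  83]
131 [ 95  91  73  62  70 102 128 138 140 141 142 143 146 154 147 125 107 112
 133 160 169 164]
133 [ 88  84  77  86 100 112 127 135 139 143 146 146 141 148 166 151 108  84
  68  61  60  59]
135 [ 77  81 119 176 183 144 128 136 143 146 148 148 145 139 142 161 183 186
 160 120  85  72]
154 [78 65 69 75 73 76 72 72 72 72 78 79 78 70 71 73 71 68 69 67 54 45]
156 [ 48  48  49  52  60  86 102 104 108 109 105 108 108 109 108  96  68  50
 
[... 559 characters left out ...]
4  75  49
  48  49  48  49]
170 [ 50  50  50  47  54  89 124 138 142 143 142 142 143 142 135 116  76  49
  47  48  49  48]
172 [ 44  45  45  44  52  88 124 138 142 142 142 141 142 143 140 118  76  48
  46  48  49  49]
174 [161 146 114  97  90  88 120 138 141 141 142 142 141 146 154 127  78  48
  46  48  48  48]
176 [156 152 162 196 202 143 122 134 140 144 146 144 140 140 134 116  88  66
  54  49  45  43]
178 [120  85  66 102 141 138 132 134 138 144 146 145 139 138 144 155 172 172
 169 174 176 161]
180 [200 192 152 130 156 153 136 135 141 146 149 148 141 134 143 172 191 196
 186 167 158 154]
60 [347.09 186.31]
100 [347.23 170.43]
140 [347.38 153.84]
180 [347.53 136.48]
215 [347.67 120.61]
1.5
```

```bash
cat > tilt.py <<'E'
from h import *
import pickle
from scipy.optimize import least_squares
from scipy.ndimage import map_coordinates, gaussian_filter
L={ # name:(top endpoints in t1 px, scene endpoints in s1 px)
'left':((218,45),(110,335),(130,458),(355,350)),
'right':((528,220),(443,458),(640,482),(430,598)),
'back':((475,124),(540,146),(565,402),(660,448)),
'pl':((232,150),(160,352),(175,463),(355,380)),
'pf':((165,369),(372,445),(175,475),(315,565)),
'pr':((459,230),(390,432),(540,475),(420,540)),
'groove':((115,384),(395,487),(150,485),(320,590)),
}
def fitline(g,p,q,w=3.0,groove=False):
    p,q=np.array(p,float),np.array(q,float); d=q-p; n=int(np.linalg.norm(d)*2); d/=np.linalg.norm(d); nn=np.array([-d[1],d[0]])
    for it in range(3):
        t=np.linspace(0,np.linalg.norm(q-p),n); s=np.arange(-w,w+.01,.25)
        P=p+t[:,None,None]*d+s[None,:,None]*nn
        I=map_coordinates(g,[P[...,1],P[...,0]],order=1)
        if groove: W=np.maximum(np.median(I,1,keepdims=True)-I-1,0)
        else:
            G=np.gradient(I,axis=1); sg=np.sign(G.sum()); W=np.maximum(G*sg,0)**2
        c=(W*s).sum(1)/np.maximum(W.sum(1),1e-9)
        m=np.ones(n,bool)
        for _ in range(4):
            A=np.polyfit(t[m],c[m],1); r=c-np.polyval(A,t); m=np.abs(r)<2.5*max(1.48*np.median(np.abs(r[m])),.05)
        p2=p+nn*np.polyval(A,0); q2=q+nn*np.polyval(A,t[-1]); p,q=p2,q2; d=(q-p)/np.linalg.norm(q-p); nn=np.array([-d[1],d[0]]); w=max(1.75,w-1)
    return p,q,np.std(r[m])
def run(tag,names=None,verbose=True,zc=45.35,extra=True,L=L):
    S,T=pickle.load(open('cams.pkl','rb')); gs=np.load(f'pics/{tag}_s.npy').mean(2); gt=np.load(f'pics/{tag}_t.npy').mean(2)
    obs=[]
    for k,(a,b,c,e) in L.items():
        if names and k not in names: continue
        gr=k=='groove'
        ta,tb,s1=fitline(gt,np.array(a)/5.5+[265,145],np.array(b)/5.5+[265,145],groove=gr)
        sa,sb,s2=fitline(gs,np.array(c)/5+[250,110],np.array(e)/5+[250,110],groove=gr)
        obs.append((k,ta,tb,sa,sb))
        if verbose: print(k,'top',np.round(ta,2),np.round(tb,2),round(s1,2),'scene',np.round(sa,2),np.round(sb,2),round(s2,2))
    xo=np.array([580,-169.]) ; ex=np.array([.93,-.366]); ey=np.array([.366,.93])
    def onplane(im,u,v,th):
        o,d=ray(im,u,v); # z=c+a*X+b*Y
        f=lambda P:P[2]-(th[0]+th[1]*((P[:2]-xo)@ex)+th[2]*((P[:2]-xo)@ey))
        f0,f1=f(o),f(o+d); return o+d*(-f0/(f1-f0))
    def res(th):
        out=[]
        for k,ta,tb,sa,sb in obs:
            A=np.array(proj(S,onplane(T,*ta,th)))+[th[3],0];B=np.array(proj(S,onplane(T,*tb,th)))+[th[3],0]
            d=(B-A)/np.linalg.norm(B-A); n=np.array([-d[1],d[0]])
            out+=[(sa-A)@n,(sb-A)@n]
        return np.array(out)
    r=least_squares(res,[zc,0,0,0],loss='soft_l1',f_scale=.2)
    J=r.jac; cov=np.linalg.inv(J.T@J)*np.mean(res(r.x)**2)
    if verbose:
        print('resid',dict(zip([o[0] for o in obs],np.round(res(r.x).reshape(-1,2),2).tolist())))
    print(tag,'z0 %.2f  pitch(dz/dx) %.4f -> front low by %.2f mm/165; roll(dz/dy) %.4f du %.2f'%(r.x[0],r.x[1],r.x[1]*165,r.x[2],r.x[3]),'sd',np.round(np.sqrt(np.diag(cov)),4))
    return r.x
if __name__=='__main__':
    import sys; run(sys.argv[1])
    run(sys.argv[1],['left','right','back','pl','pf','pr'],False)
    run(sys.argv[1],['pl','pf','pr','groove'],False)
    run(sys.argv[1],['left','right','back','groove'],False)
E
python3 tilt.py a0
```

```text
left top [303.41 152.73] [282.92 205.13] 0.06 scene [275.18 199.89] [320.47 178.9 ] 0.06
right top [360.29 184.75] [343.98 227.71] 0.05 scene [377.87 206.17] [336.12 229.83] 0.03
back top [351.68 166.61] [363.37 171.  ] 0.06 scene [363.01 190.38] [381.89 199.82] 0.01
pl top [306.91 172.18] [292.72 208.51] 0.17 scene [284.98 202.57] [320.61 185.16] 0.29
pf top [295.23 211.47] [332.64 225.89] 0.18 scene [284.9  205.15] [313. 223.] 0.07
pr top [348.24 186.74] [334.43 223.04] 0.15 scene [357.99 204.99] [334.03 218.05] 0.09
groove top [285.7  215.39] [336.56 234.25] 0.16 scene [281.57 204.31] [315.28 225.89] 0.07
resid {'left': [-1.02, -0.08], 'right': [-0.32, -1.35], 'back': [0.06, -0.0], 'pl': [0.08, 1.22], 'pf': [0.44, 0.34], 'pr': [0.92, 0.4], 'groove': [-4.88, -4.88]}
a0 z0 44.70  pitch(dz/dx) 0.0001 -> front low by 0.01 mm/165; roll(dz/dy) 0.0134 du 0.33 sd [3.8816 0.0527 0.0674 3.3419]
a0 z0 44.33  pitch(dz/dx) 0.0069 -> front low by 1.14 mm/165; roll(dz/dy) 0.0128 du 0.05 sd [1.4049 0.0137 0.0214 0.9508]
a0 z0 51.40  pitch(dz/dx) 0.0290 -> front low by 4.79 mm/165; roll(dz/dy) 0.0160 du 3.97 sd [45.1314  0.0903  0.0655 33.8956]
a0 z0 46.84  pitch(dz/dx) -0.0538 -> front low by -8.87 mm/165; roll(dz/dy) 0.0459 du 4.44 sd [14.4197  0.1182  0.2025  8.6401]
```

Run:
```python
from tilt import *
for w,x0,y0,x1,y1,f,i,o,sc in(('s',250,150,390,265,5.5,2,(250,110),5),('t',265,145,370,250,5.5,0,(265,145),5.5)):
    g=np.load(f'pics/a0_{w}.npy'); a=cv2.resize(np.clip(g[y0:y1,x0:x1,::-1]*1.0,0,255).astype(np.uint8),None,fx=f,fy=f,interpolation=cv2.INTER_CUBIC)
    for k,l in L.items():
        p,q,_=fitline(g.mean(2),np.array(l[i])/sc+o,np.array(l[i+1])/sc+o,groove=k=='groove')
        P=[tuple(int(round(v)) for v in ((z-[x0,y0]+.5)*f)) for z in (p,q)]
        cv2.line(a,P[0],P[1],(0,0,255),1)
    cv2.imwrite(f'pics/ov_{w}.png',a)
```

```text
(no output)
```

View pics/ov_s.png

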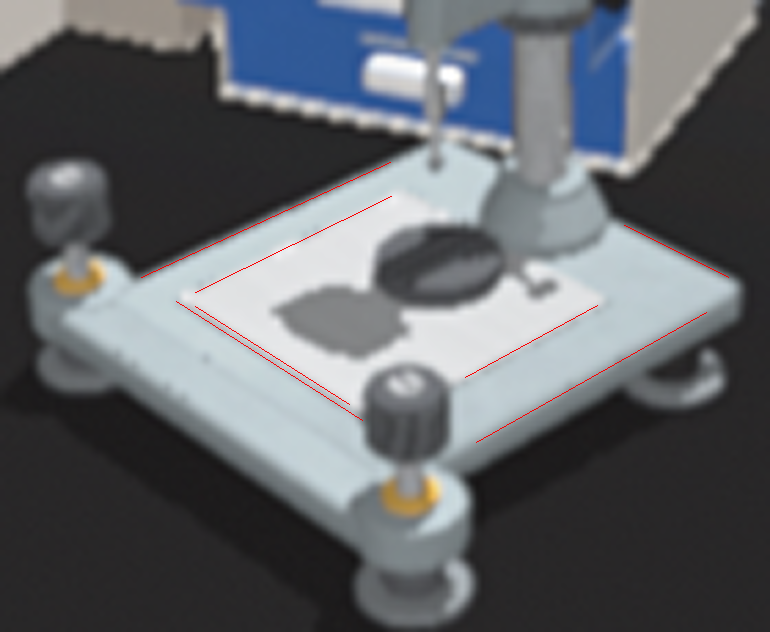

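View pics/ov_t.png

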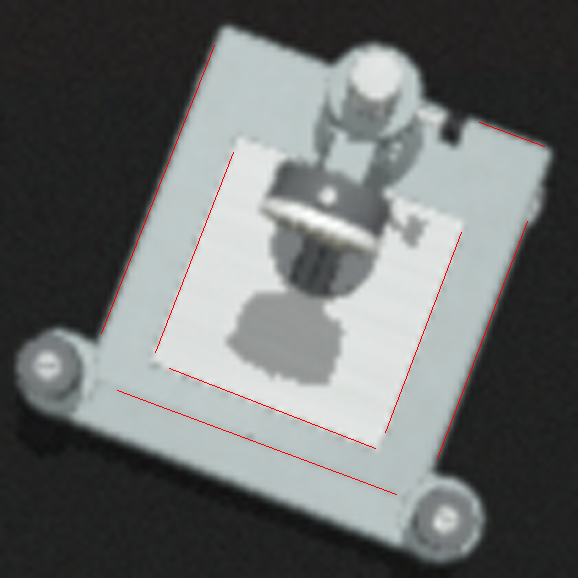

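```bash
cat > go.py <<'E'
from h import *
import sys
def rel(x,y,z,yaw=None):
    s=ctrl.read_state(); p=s['eef_pos']; rot=R.from_euler('xyz',s['tool_rot'])
    d=rot.inv().apply(np.array([x,y,z])-p)/40
    print('units',np.round(d,3),'rows>=',round(np.linalg.norm(d)*40/41.7,1), 'tilt of tool z',np.round(rot.apply([0,0,1]),4), 'yaw',round(s['tool_rot'][2],3),'q7',round(s['qpos'][6],3),'clock',s['clock'])
if __name__=='__main__': rel(*[float(a) for a in sys.argv[1:4]])
E
python3 go.py 462.6 -230 170
python3 -m creep '0 0 0 0 0 -7 0;0 0 0 0 0 -14 0'; python3 -c "
from h import *
s=ctrl.read_state();print(s['qpos'][6],s['force'],s['eef_pos'])"
```

```text
units [-7.229 -9.243  1.028] rows>= 11.3 tilt of tool z [ 0.  0. -1.] yaw -1.259 q7 -0.02 clock 1.5
clock: 1.67
eef_pos: [199.5, -618.6, 211.1]
tool_rot: [3.141, 0.0, -1.009]
force: [-0.4, 0.2, -0.5]
width: 85.6
0.18884552853470965 [-0.44877434  0.22365234 -0.52639253] [ 199.53531155 -618.61671233  211.08384062]
```

```bash
python3 go.py 462.6 -230 170
```

```text
units [ -4.716 -10.743   1.024] rows>= 11.3 tilt of tool z [-3.e-04 -1.e-04 -1.e+00] yaw -1.009 q7 0.189 clock 1.6667
```

```bash
python3 -m creep '-.4 -.9 0 0 0 -7 0;-.8 -1.8 0 0 0 -14 0;-1.2 -2.7 0 0 0 -21 0;-1.6 -3.6 0 0 0 -28 0;-2 -4.5 0 0 0 -35 0;-2.4 -5.4 0 0 0 -42 0;-2.8 -6.3 0 0 0 -49 0;-3.2 -7.2 0 0 0 -56 0;-3.6 -8.1 0 0 0 -63 0;-4 -9 0 0 0 -70 0'; python3 go.py 462.6 -230 170; python3 go.py 462.6 -230 92
```

```text
clock: 2.5
eef_pos: [421.5, -291.3, 211.5]
tool_rot: [3.141, -0.0, 0.213]
force: [0.3, 0.8, -0.2]
width: 85.3
units [ 1.326 -1.282  1.037] rows>= 2.0 tilt of tool z [ 6.e-04 -7.e-04 -1.e+00] yaw 0.213 q7 0.527 clock 2.5
units [ 1.325 -1.283  2.987] rows>= 3.4 tilt of tool z [ 6.e-04 -7.e-04 -1.e+00] yaw 0.213 q7 0.527 clock 2.5
```

```bash
python3 -m creep '.5 -.4 .3 0 0 -7 0;.9 -.9 .6 0 0 -14 0;1.32 -1.28 .9 0 0 -21 0;1.32 -1.28 1 0 0 -28 0;1.32 -1.28 1 0 0 -35 0;1.32 -1.28 1 0 0 -42 0;1.32 -1.28 1 0 0 -49 0;1.32 -1.28 1 0 0 -56 0;1.32 -1.28 1 0 0 -63 0;1.32 -1.28 1 0 0 -70 0'; python3 -m creep '0 0 0 0 0 -7 0;0 0 0 0 0 -14 0;0 0 0 0 0 -21 0;0 0 0 0 0 -28 0;0 0 0 0 0 -35 0;0 0 0 0 0 -42 0;0 0 0 0 0 -49 0;0 0 0 0 0 -52 0;0 0 0 0 0 -52 0'
python3 - <<'E'
from h import *
for n in('scene','top'):
    im=ctrl.get_image(n); p=ctrl.read_state()['eef_pos']; print(p,proj(im,p))
    cv2.imwrite(f'pics/k1_{n}.png',cv2.resize(im['img'][100:280,240:400,::-1],None,fx=3.5,fy=3.3))
E
python3 go.py 462.6 -230 68
```

```text
clock: 3.33
eef_pos: [462.0, -232.0, 171.3]
tool_rot: [3.141, 0.0, 1.434]
force: [0.3, 0.1, -0.5]
width: 85.4
clock: 4.08
eef_pos: [461.8, -232.1, 171.0]
tool_rot: [3.141, -0.0, 2.337]
force: [-0.8, -0.2, -0.3]
width: 85.5
[ 461.80868824 -232.01093066  171.02145117] (np.float64(323.71427584701473), np.float64(182.01846150332221))
[ 461.80082527 -231.97883644  171.07714361] (np.float64(348.69389972752293), np.float64(239.10658339596102))
units [0.022 0.049 2.577] rows>= 2.5 tilt of tool z [-0.e+00  1.e-04 -1.e+00] yaw 2.334 q7 2.067 clock 4.1833
```

View pics/k1_scene.png

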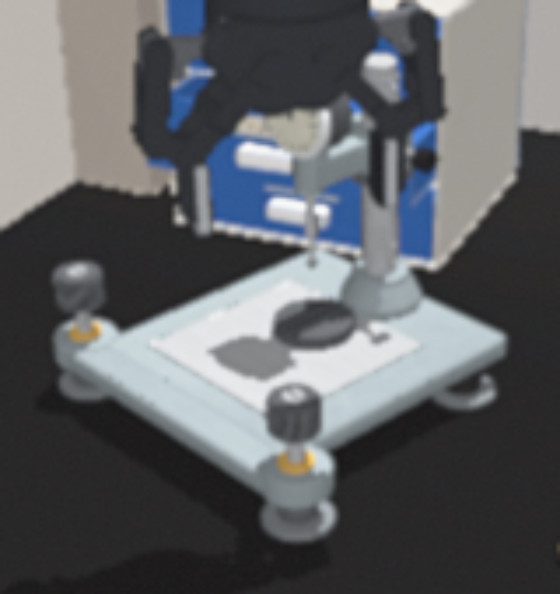

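View pics/k1_top.png

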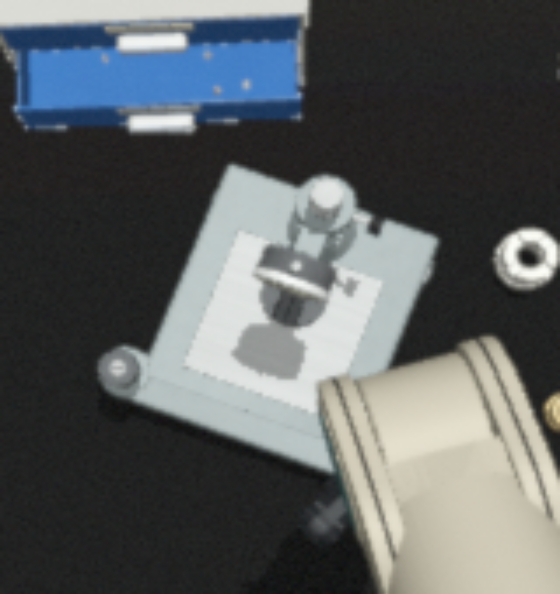

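The gripper hovers over the right knob. The fingertips in the scene view sit at rows 162–171, higher than the projected TCP at row 182. I close the jaws partly and check again.

```bash
python3 -m creep '0 0 .5 0 0 -7 .4;0 0 .7 0 0 -14 .4;0 0 .7 0 0 -20 .4;0 0 .7 0 0 -26 .4;0 0 .7 0 0 -32 .4;0 0 .7 0 0 -32 .4;0 0 .7 0 0 -32 .4'
python3 - <<'E'
from h import *
im=ctrl.get_image('scene'); s=ctrl.read_state(); print(s['eef_pos'],proj(im,s['eef_pos']),s['force'],s['qpos'][6],s['width'])
cv2.imwrite(f'pics/k2.png',cv2.resize(im['img'][100:280,240:400,::-1],None,fx=3.5,fy=3.5,interpolation=3)[:600])
E
python3 go.py 462.6 -230 68
```

```text
clock: 4.77
eef_pos: [461.9, -231.8, 143.0]
tool_rot: [3.141, -0.0, 2.891]
force: [0.5, -0.4, 0.4]
width: 51.3
[ 461.89632158 -231.8755395   143.14190951] (np.float64(323.9935263145733), np.float64(195.68306663872397)) [1.16088274e-03 1.09308236e+00 1.25716787e+00] 2.486980581988156 51.232672120730406
units [-0.005  0.05   1.879] rows>= 1.8 tilt of tool z [ 0.e+00 -1.e-04 -1.e+00] yaw 2.891 q7 2.487 clock 4.8167
```

View pics/k2.png

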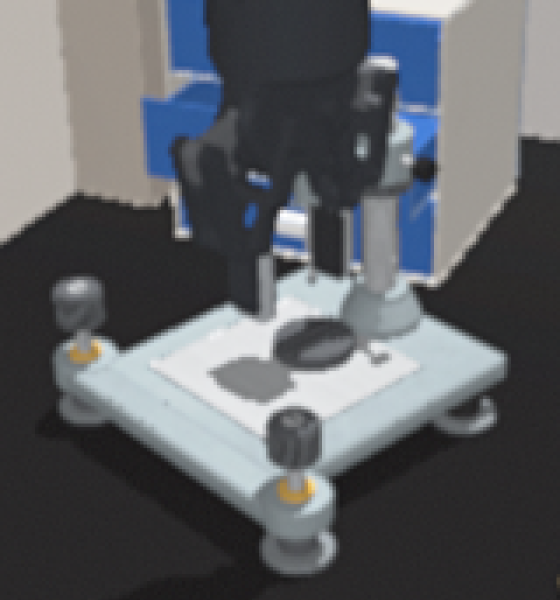

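Seen from the scene camera, the jaw midpoint is at u≈324.5 and the knob at u≈324, so they are aligned. The tips ride a bit higher than the nominal TCP, as expected with partly open fingers. I descend and grip.

```bash
python3 -m creep '0 .01 .6 0 0 0 .4;0 .01 1.2 0 0 0 .4;0 .01 1.7 0 0 0 .4;0 .01 2.02 0 0 0 .4;0 .01 2.02 0 0 0 .4;0 .01 2.02 0 0 0 .4'
python3 - <<'E'
from h import *
im=ctrl.get_image('scene'); s=ctrl.read_state(); print(s['eef_pos'],s['force'],s['qpos'][6],s['width'])
cv2.imwrite(f'pics/k3.png',cv2.resize(im['img'][160:270,250:390,::-1],None,fx=5,fy=5,interpolation=3))
im=ctrl.get_image('scene');print(ctrl.read_state()['force'])
im=ctrl.get_image('scene');print(ctrl.read_state()['force'],ctrl.read_state()['eef_pos'])
E
```

```text
clock: 5.32
eef_pos: [461.9, -231.1, 62.3]
tool_rot: [-3.142, -0.001, 2.894]
force: [0.5, -0.6, 0.2]
width: 51.2
[ 462.50639275 -231.30180672   63.00433607] [ 0.4840547   0.13713569 -0.22185975] 2.3627037413168956 50.99877840645893
[0.39119426 0.8235642  0.9370487 ]
[ 0.54910526 -0.111624    0.27777635] [ 462.85396007 -231.52932028   63.45052642]
```

View pics/k3.png

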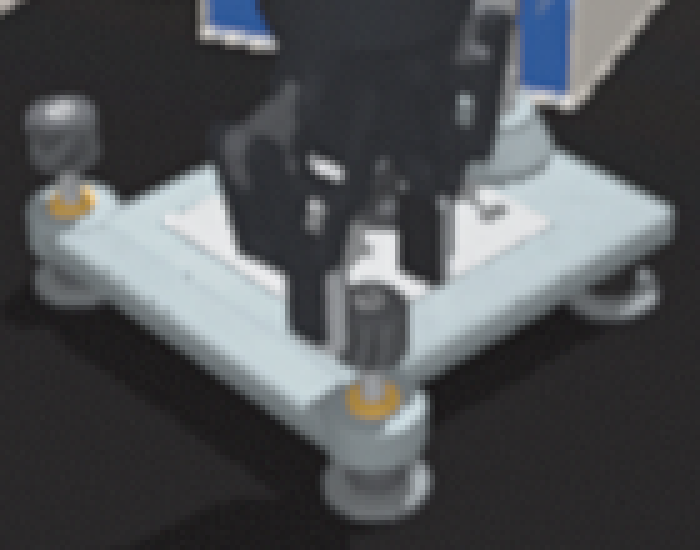

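```bash
python3 -m creep '0 0 .1 0 0 0 .4;0 0 .2 0 0 0 .4;0 0 .2 0 0 0 .4'
python3 - <<'E'
from h import *
im=ctrl.get_image('scene'); s=ctrl.read_state(); print(s['eef_pos'],s['force'],s['qpos'],s['width'])
p=s['eef_pos'];print(proj(im,p),proj(im,p+[-25,6,7]),proj(im,p+[25,-6,7]))
print('knob R top/bot', proj(im,(462.3,-231,92)),proj(im,(462.3,-231,68)))
cv2.imwrite(f'pics/k4.png',cv2.resize(im['img'][170:260,270:370,::-1],None,fx=6.6,fy=6.6,interpolation=3))
E
```

```text
clock: 5.72
eef_pos: [461.6, -231.6, 53.9]
tool_rot: [-3.141, -0.001, 2.894]
force: [0.4, 0.4, 0.5]
width: 51.3
[ 461.65594895 -231.49619985   54.1116884 ] [ 0.05652205 -0.34654166 -0.23781323] [ 0.98585155  0.8724912  -0.93054889  2.00178295  1.00132688  0.81757487
  2.34960071] 51.21687778476089
(np.float64(324.7194866471082), np.float64(236.17001194804416)) (np.float64(315.6743673698487), np.float64(239.45081961988222)) (np.float64(333.26028452680396), np.float64(227.11390794521682))
knob R top/bot (np.float64(324.23588995164164), np.float64(219.2901061929219)) (np.float64(324.49340361491073), np.float64(229.92201532551974))
```

View pics/k4.png

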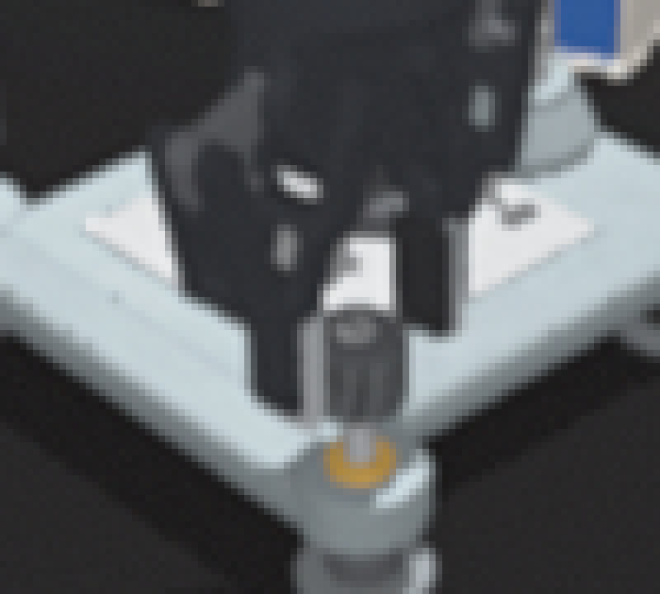

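The pads now bracket the knob over nearly its full height, with the tips about 20 mm below the knob top. I grip it.

```bash
python3 -m creep '0 0 0 0 0 0 .6;0 0 0 0 0 0 .75;0 0 0 0 0 0 .9;0 0 0 0 0 0 .9;0 0 0 0 0 0 .9'; python3 -m creep '0 0 0 0 0 0 .9;0 0 0 0 0 0 .9'; python3 -c "
from h import *
print(ctrl.read_state())"
```

```text
clock: 6.18
eef_pos: [462.2, -231.5, 54.5]
tool_rot: [-3.141, 0.001, 2.895]
force: [-0.2, -0.7, 1.5]
width: 27.4
clock: 6.35
eef_pos: [462.2, -231.5, 54.5]
tool_rot: [-3.142, 0.001, 2.895]
force: [0.9, -0.5, 2.2]
width: 27.5
{'clock': 6.35, 'qpos': array([ 0.98587433,  0.87208121, -0.9311558 ,  2.00126054,  1.00141231,
        0.81750583,  2.34978256]), 'qd': array([ 0.00016669,  0.00038906,  0.00135805, -0.00128226,  0.00046828,
       -0.0001327 , -0.00167688]), 'tau': array([-2.07716930e-01, -4.84439886e+01, -1.20704940e+01, -8.48963588e+00,
       -1.91198364e-01,  6.02670643e-02,  8.36986128e-04]), 'eef_pos': array([ 462.24232212, -231.50001986,   54.49901669]), 'tool_rot': array([-3.14150468e+00,  6.47696722e-04,  2.89487181e+00]), 'force': array([ 0.86470542, -0.54035947,  2.23343158]), 'torque': array([-0.15458534, -0.19031036, -0.01764383]), 'width': 27.522947993823212}
```

```bash
python3 -m creep '0 0 0 0 0 3 .9;0 0 0 0 0 6 .9;0 0 0 0 0 9 .9;0 0 0 0 0 9 .9'; python3 -m creep '0 0 0 0 0 3 .9;0 0 0 0 0 6 .9;0 0 0 0 0 9 .9;0 0 0 0 0 9 .9'
```

```text
clock: 6.68
eef_pos: [461.9, -231.4, 54.4]
tool_rot: [-3.141, -0.0, 2.736]
force: [-0.2, 0.7, 1.4]
width: 27.6
clock: 7.02
eef_pos: [461.6, -231.2, 54.2]
tool_rot: [-3.141, -0.001, 2.581]
force: [-0.9, -0.1, 1.2]
width: 27.3
```

```bash
python3 -m creep '0 0 0 0 0 3 .9;0 0 0 0 0 6 .9;0 0 0 0 0 9 .9;0 0 0 0 0 12 .9;0 0 0 0 0 12 .9'; python3 -m creep '0 0 0 0 0 3 .9;0 0 0 0 0 6 .9;0 0 0 0 0 9 .9;0 0 0 0 0 12 .9;0 0 0 0 0 12 .9'
python3 - <<'E'
from col import *
meas('a1')
s=ctrl.read_state();print(s['force'],s['eef_pos'],s['tool_rot'][2],s['clock'])
E
```

```text
clock: 7.43
eef_pos: [461.3, -230.8, 54.1]
tool_rot: [-3.141, -0.001, 2.372]
force: [-1.0, 1.4, 0.9]
width: 28.0
clock: 7.85
eef_pos: [461.0, -230.4, 54.0]
tool_rot: [-3.141, -0.002, 2.164]
force: [-1.5, 2.3, 0.8]
width: 27.3
[-3.33660872  3.79369735  1.20981137] [ 461.09322457 -230.4897937    54.03372946] 2.1638204460865107 8.15
```

```bash
cat > flow.py <<'E'
from h import *
import sys
def shifts(a,b,w,regs):
    A=np.load(f'pics/{a}_{w}.npy').mean(2).astype(np.float32);B=np.load(f'pics/{b}_{w}.npy').mean(2).astype(np.float32)
    for n,(x0,y0,x1,y1) in regs.items():
        W=np.array([[1,0,0],[0,1,0]],np.float32)
        try:
            cc,W=cv2.findTransformECC(A[y0:y1,x0:x1],B[y0-4:y1+4,x0-4:x1+4],np.array([[1,0,4],[0,1,4]],np.float32),cv2.MOTION_TRANSLATION,(3,200,1e-5),None,1)
            print(w,n,'du %.2f dv %.2f cc %.3f'%(W[0,2]-4,W[1,2]-4,cc))
        except cv2.error as e: print(n,'fail')
SR={'Rlug':(314,234,338,247),'Rfoot':(312,248,338,268),'Lknob':(254,177,272,194),'Llug':(254,196,270,210),'Lfoot':(254,209,272,222),'Rknob':(314,214,334,236),'rearRfoot':(362,210,386,226),'rearRcorner':(372,194,390,212),'colTop':(340,112,358,124),'gauge':(314,120,335,148),'colbase':(334,176,364,198),'cabinet':(286,75,330,100)}
if __name__=='__main__': shifts(sys.argv[1],sys.argv[2],'s',SR)
E
python3 flow.py a0 a1
python3 - <<'E'
import numpy as np,cv2
g=np.load('pics/a1_s.npy')
cv2.imwrite('pics/k5.png',cv2.resize(g[165:275,250:390,::-1].astype(np.uint8),None,fx=5,fy=5,interpolation=3))
E
```

```text
s Rlug du 0.16 dv -0.33 cc 0.842
s Rfoot du -0.06 dv -0.14 cc 0.986
s Lknob du 0.07 dv -0.12 cc 0.997
s Llug du 0.05 dv -0.10 cc 0.997
s Lfoot du 0.02 dv -0.02 cc 0.999
s Rknob du 0.57 dv -0.18 cc 0.787
s rearRfoot du 0.01 dv -0.03 cc 1.000
s rearRcorner du 0.01 dv -0.03 cc 1.000
s colTop du -0.37 dv -0.12 cc 0.875
gauge fail
colbase fail
s cabinet du -3.38 dv 1.03 cc 0.535
```

View pics/k5.png

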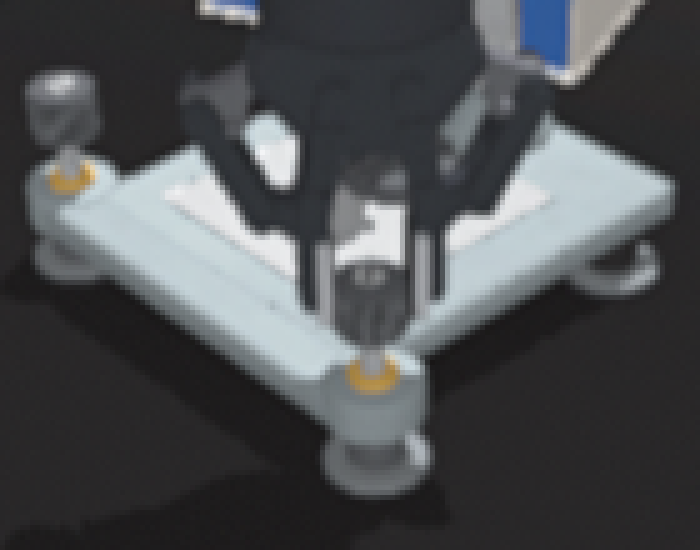

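```bash
python3 -m creep '.03 0 .03 0 0 0 .9;.03 0 .03 0 0 0 .9;.03 0 .03 0 0 0 .9;.03 0 .03 0 0 0 .9'
python3 - <<'E'
from col import *
meas('a2')
s=ctrl.read_state();print(s['force'],s['torque'],s['eef_pos'],s['tool_rot'][2],s['clock'])
E
python3 flow.py a0 a2|head -6
```

```text
clock: 8.48
eef_pos: [461.0, -230.5, 53.7]
tool_rot: [-3.141, 0.0, 2.163]
force: [-5.2, 2.8, 8.0]
width: 27.5
[-3.74620794  2.51524268  8.82437789] [0.77783542 0.9922565  0.06422785] [ 461.00570601 -230.5043723    53.66744339] 2.163205804427132 8.7833
s Rlug du 0.17 dv -0.15 cc 0.858
s Rfoot du 0.00 dv -0.06 cc 0.985
s Lknob du 0.01 dv -0.03 cc 0.996
s Llug du 0.02 dv -0.03 cc 1.000
s Lfoot du 0.02 dv 0.01 cc 0.999
s Rknob du 0.58 dv 0.02 cc 0.789
```

```bash
python3 -m creep '-.0 0 -.028 0 0 0 .9;0 0 -.028 0 0 0 .9;0 0 -.028 0 0 0 .9'; python3 -m creep '0 0 0 0 0 0 .5;0 0 0 0 0 0 .4;0 0 0 0 0 0 .4;0 0 0 0 0 0 .4'; python3 -m creep '0 0 -.5 0 0 0 .4;0 0 -1.3 0 0 0 .4;0 0 -2 0 0 0 .4; 0 0 -2 0 0 0 .4'
python3 - <<'E'
from col import *
meas('a3')
s=ctrl.read_state();print(s['force'],s['torque'],s['eef_pos'],s['tool_rot'][2],s['clock'],s['qpos'])
E
python3 flow.py a0 a3
```

```text
clock: 9.03
eef_pos: [461.1, -230.4, 54.0]
tool_rot: [-3.141, -0.0, 2.162]
force: [-2.9, 2.5, 0.1]
width: 27.3
clock: 9.37
eef_pos: [462.0, -231.0, 54.4]
tool_rot: [3.141, 0.001, 2.162]
force: [-0.2, 0.1, -0.8]
width: 51.4
clock: 9.7
eef_pos: [465.0, -231.0, 138.8]
tool_rot: [3.136, 0.007, 2.162]
force: [1.3, -0.8, 0.1]
width: 51.2
[ 1.13957513 -0.58233447 -0.6572265 ] [ 0.05620298 -0.04677168 -0.00653083] [ 460.52525038 -230.34809271  133.24334072] 2.1618093604251225 10.0 [ 0.97613299  0.69763082 -0.88623719  1.95310589  0.72550082  0.84772328
  1.85232312]
s Rlug du 0.17 dv -0.25 cc 0.963
s Rfoot du 0.02 dv -0.00 cc 0.998
s Lknob du 0.02 dv -0.10 cc 0.994
s Llug du 0.02 dv -0.08 cc 0.998
s Lfoot du 0.03 dv 0.00 cc 0.999
s Rknob du 0.04 dv 0.02 cc 0.978
s rearRfoot du -0.02 dv -0.02 cc 1.000
s rearRcorner du 0.01 dv -0.01 cc 1.000
s colTop du 0.90 dv -0.10 cc 0.906
gauge fail
s colbase du -0.37 dv -0.05 cc 0.888
cabinet fail
```

The free-hand check compares the image with the start. The right knob and foot are unmoved, the right lug is up about 0.6 mm, the left lug is up about 0.2 mm, and the left foot is unmoved. So the left screw is the carrier. The right foot had almost no gap and already bears lightly. I go to the left knob next and raise it about 2 rad.

```bash
python3 go.py 535.3 -45.6 133; python3 go.py 535.3 -45.6 54
```

```text
units [2.794 4.126 0.006] rows>= 4.8 tilt of tool z [-1.7e-03  6.0e-04 -1.0e+00] yaw 2.162 q7 1.852 clock 10.0
units [2.791 4.128 1.981] rows>= 5.1 tilt of tool z [-1.7e-03  6.0e-04 -1.0e+00] yaw 2.162 q7 1.852 clock 10.0
```

```bash
python3 -m creep '.5 .75 0 0 0 0 .4;1.1 1.6 0 0 0 0 .4;1.7 2.5 0 0 0 0 .4;2.3 3.4 0 0 0 0 .4;2.8 4.13 0 0 0 0 .4;2.8 4.13 0 0 0 0 .4;2.8 4.13 0 0 0 0 .4'; python3 go.py 535.3 -45.6 54;  python3 - <<'E'
from h import *
im=ctrl.get_image('scene'); s=ctrl.read_state(); print(s['eef_pos'],proj(im,s['eef_pos']),s['force'],s['qpos'][6],s['width'])
cv2.imwrite(f'pics/l1.png',cv2.resize(im['img'][130:250,220:340,::-1],None,fx=5,fy=5,interpolation=3))
E
```

```text
clock: 10.58
eef_pos: [536.3, -41.8, 133.7]
tool_rot: [3.141, -0.002, 2.168]
force: [0.6, -0.8, -0.4]
width: 51.3
units [-0.067 -0.075  1.992] rows>= 1.9 tilt of tool z [-5.0e-04  1.5e-03 -1.0e+00] yaw 2.168 q7 1.512 clock 10.5833
[535.50349544 -44.64054316 133.3071891 ] (np.float64(260.481096572988), np.float64(164.75602196370477)) [-0.84087915 -0.13967225 -1.29538823] 1.5124673500804489 51.34392789645925
```

View pics/l1.png

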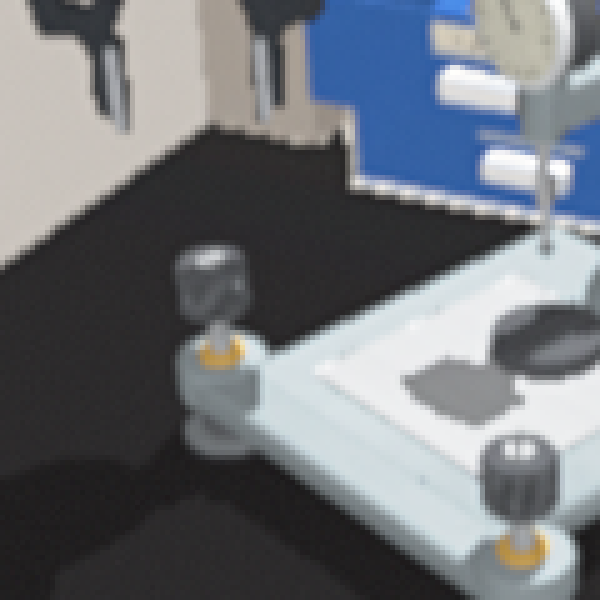

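```bash
python3 -m creep '-0 0 .6 0 0 0 .4;0 0 .9 0 0 0 .4;0 0 .9 0 0 0 .4;0 0 .9 0 0 0 .4'; python3 go.py 535.3 -45.6 54;  python3 - <<'E'
from h import *
im=ctrl.get_image('scene'); s=ctrl.read_state(); p=s['eef_pos'];print(p,proj(im,p),s['force'],s['qpos'][6],s['width'])
a=s['tool_rot'][2]; v=np.array([np.cos(a),np.sin(a),0])*25.6
print(proj(im,p+v+[0,0,20]),proj(im,p-v+[0,0,20]),'knob',proj(im,(535.3,-45.6,92)))
cv2.imwrite(f'pics/l2.png',cv2.resize(im['img'][130:230,220:320,::-1],None,fx=6,fy=6,interpolation=3))
E
```

```text
clock: 10.97
eef_pos: [534.9, -46.7, 97.4]
tool_rot: [-3.139, -0.001, 2.16]
force: [0.2, -0.8, -0.5]
width: 51.0
units [0.016 0.027 1.084] rows>= 1.0 tilt of tool z [-2.8e-03 -4.0e-04 -1.0e+00] yaw 2.16 q7 1.463 clock 10.9667
[535.74139339 -46.19762046  98.15254449] (np.float64(262.75251693851294), np.float64(179.59656930812972)) [1.43570111 0.94398075 0.69171082] 1.462825329660031 51.10083229554133
(np.float64(249.6881227715558), np.float64(172.1680999055592)) (np.float64(273.9601088222216), np.float64(170.3925561662912)) knob (np.float64(262.67781415744), np.float64(182.15144432652298))
```

View pics/l2.png

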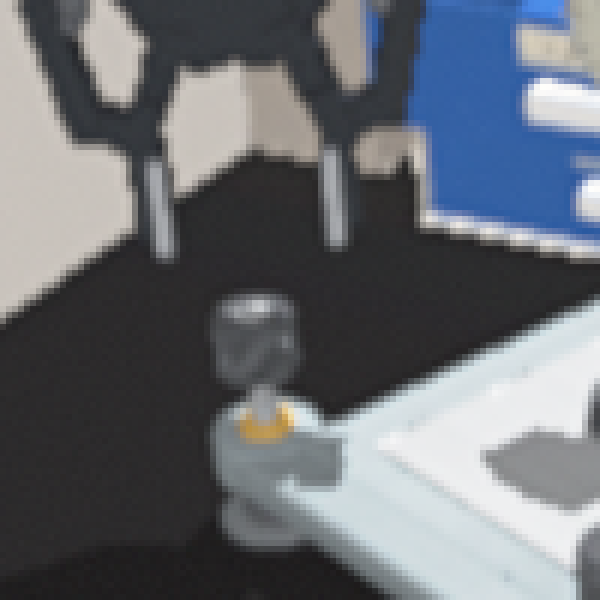

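```bash
python3 -m creep '0 0 .5 0 0 0 .4;0 0 .9 0 0 0 .4;0 0 1.09 0 0 0 .4;0 0 1.09 0 0 0 .4;0 0 1.09 0 0 0 .4'
python3 - <<'E'
from h import *
im=ctrl.get_image('scene'); s=ctrl.read_state(); p=s['eef_pos'];print(p,proj(im,p),s['force'],s['qpos'][6],s['width'])
cv2.imwrite(f'pics/l3.png',cv2.resize(im['img'][130:230,220:320,::-1],None,fx=6,fy=6,interpolation=3))
E
```

```text
clock: 11.43
eef_pos: [536.4, -45.4, 55.2]
tool_rot: [3.141, 0.0, 2.162]
force: [0.0, 0.5, 0.3]
width: 51.3
[536.75851693 -45.25102073  55.54276777] (np.float64(264.49394014848394), np.float64(196.3988732993658)) [0.59065446 0.00142268 0.27394081] 1.3987531917412241 51.50345190817301
```

View pics/l3.png

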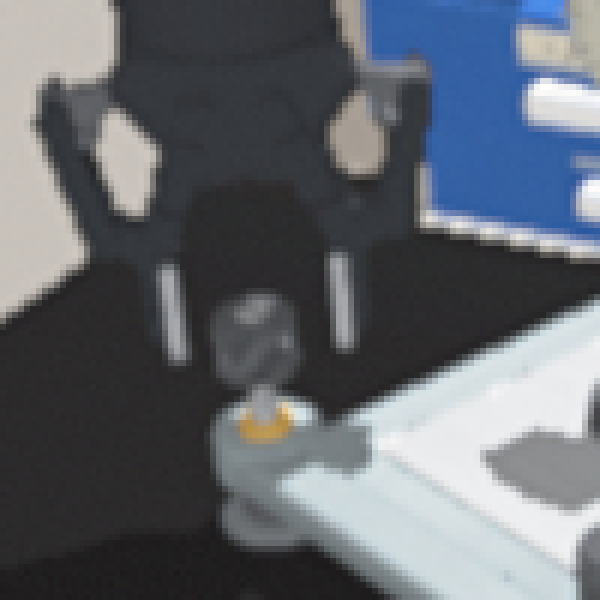

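```bash
python3 -m creep '.012 -.028 0 0 0 0 .4;.012 -.028 0 0 0 0 .6;.012 -.028 0 0 0 0 .75;.012 -.028 0 0 0 0 .9;.012 -.028 0 0 0 0 .9;.012 -.028 0 0 0 0 .9;.012 -.028 0 0 0 0 .9'; python3 -m creep '0 0 0 0 0 6 .9;0 0 0 0 0 12 .9;0 0 0 0 0 12 .9'
```

```text
clock: 12.07
eef_pos: [534.2, -43.9, 55.8]
tool_rot: [3.141, -0.001, 2.163]
force: [-3.1, 2.4, 8.2]
width: 27.4
clock: 12.32
eef_pos: [534.1, -43.5, 55.8]
tool_rot: [3.141, -0.002, 1.949]
force: [-4.6, 3.3, 7.0]
width: 27.9
```

```bash
python3 -m creep '.018 -.01 -.018 0 0 0 .9;.018 -.01 -.018 0 0 0 .9;.018 -.01 -.018 0 0 0 .9;.018 -.01 -.018 0 0 0 .9'
```

```text
clock: 12.65
eef_pos: [534.0, -43.6, 55.8]
tool_rot: [3.141, -0.002, 1.953]
force: [-2.9, 3.9, 6.0]
width: 27.5
```

```bash
python3 -m creep '.018 -.01 -.018 0 0 0 .9;.018 -.01 -.018 0 0 0 .9;.018 -.01 -.018 0 0 0 .9;.018 -.01 -.018 0 0 0 .9'; python3 -m creep '0 0 0 0 0 0 .9;0 0 0 0 0 0 .9'
```

```text
clock: 12.98
eef_pos: [534.0, -43.7, 56.1]
tool_rot: [3.14, -0.001, 1.953]
force: [-1.2, 4.8, -0.3]
width: 27.7
clock: 13.15
eef_pos: [533.9, -43.7, 56.1]
tool_rot: [3.14, -0.001, 1.953]
force: [0.3, 5.3, 0.8]
width: 27.3
```

```bash
python3 -m creep '.012 .005 0 0 0 5 .9;.012 .005 0 0 0 10 .9;.012 .005 0 0 0 15 .9;.012 .005 0 0 0 20 .9;.012 .005 0 0 0 25 .9;.012 .005 0 0 0 25 .9'
```

```text
clock: 13.65
eef_pos: [534.0, -42.9, 56.1]
tool_rot: [3.141, -0.001, 1.514]
force: [0.1, 6.0, -2.5]
width: 27.9
```

```bash
python3 -m creep '.02 0 .006 0 0 5 .9;.02 0 .006 0 0 10 .9;.02 0 .006 0 0 15 .9;.02 0 .006 0 0 20 .9;.02 0 .006 0 0 25 .9;.02 0 .006 0 0 25 .9'
```

```text
clock: 14.15
eef_pos: [534.8, -42.0, 56.1]
tool_rot: [3.14, -0.002, 1.079]
force: [1.2, 5.6, -1.6]
width: 27.7
```

```bash
python3 -m creep '.014 -.006 .005 0 0 5 .9;.018 -.007 .005 0 0 10 .9;.02 -.009 .005 0 0 15 .9;.024 -.01 .005 0 0 20 .9;.028 -.012 .005 0 0 26 .9;.028 -.012 .005 0 0 26 .9'
```

```text
clock: 14.65
eef_pos: [535.7, -41.4, 56.1]
tool_rot: [3.14, -0.003, 0.626]
force: [2.9, 4.7, -1.5]
width: 27.8
```

```bash
python3 -m creep '.014 -.002 .004 0 0 5 .9;.018 -.002 .004 0 0 10 .9;.02 -.004 .004 0 0 15 .9;.024 -.004 .004 0 0 20 .9;.028 -.004 .004 0 0 26.5 .9;.028 -.004 .004 0 0 26.5 .9;.028 -.004 .004 0 0 26.5 .9'; python3 -m creep '.01 .01 .004 0 0 0 .9;.01 .01 .004 0 0 0 .9'
```

```text
clock: 15.23
eef_pos: [536.1, -41.4, 56.0]
tool_rot: [3.141, -0.003, 0.169]
force: [2.8, 3.5, 0.3]
width: 27.4
clock: 15.4
eef_pos: [536.2, -41.4, 55.8]
tool_rot: [-3.142, -0.002, 0.167]
force: [2.7, 4.1, 3.5]
width: 27.4
```

```bash
python3 -m creep '0 0 0 0 0 0 .6;0 0 0 0 0 0 .4;0 0 0 0 0 0 .4;0 0 0 0 0 0 .4'; python3 -m creep '0 0 -.5 0 0 0 .4;0 0 -1.3 0 0 0 .4;-.6 .6 -2 0 0 0 .4;-1.2 1.2 -2 0 0 0 .4;-1.2 1.2 -2 0 0 0 .4'
python3 - <<'E'
from col import *
meas('a4')
s=ctrl.read_state();print(s['force'],s['eef_pos'],s['tool_rot'][2],s['clock'],s['qpos'])
g=np.load('pics/a4_s.npy')
cv2.imwrite('pics/a4.png',cv2.resize(g[110:270,240:400,::-1].astype(np.uint8),None,fx=3.7,fy=3.7,interpolation=3))
g=np.load('pics/a4_t.npy')
cv2.imwrite('pics/a4t.png',cv2.resize(g[140:260,240:400,::-1].astype(np.uint8),None,fx=4,fy=4,interpolation=3))
E
python3 flow.py a0 a4
```

```text
clock: 15.73
eef_pos: [533.4, -42.7, 54.8]
tool_rot: [3.141, 0.003, 0.163]
force: [0.2, 0.1, -0.5]
width: 51.3
clock: 16.15
eef_pos: [490.5, -104.1, 136.1]
tool_rot: [3.137, 0.005, 0.155]
force: [-1.0, -0.6, -0.4]
width: 51.4
[ 0.1995183  -1.30448846  0.26713275] [495.65683403 -95.61453481 134.87273419] 0.16517223579533757 16.45 [ 0.33797603  0.54684003 -0.29429808  1.98908743  0.25379253  0.64120675
  0.04476078]
s Rlug du 0.54 dv -1.31 cc 0.993
s Rfoot du 0.16 dv -0.26 cc 0.982
s Lknob du 0.50 dv -0.01 cc 0.992
s Llug du 0.17 dv -1.05 cc 0.986
s Lfoot du 0.42 dv -0.31 cc 0.971
s Rknob du 0.88 dv -1.11 cc 0.986
s rearRfoot du 0.02 dv -0.01 cc 1.000
s rearRcorner du 0.17 dv 0.05 cc 1.000
s colTop du 1.34 dv -0.35 cc 0.994
s gauge du 1.49 dv -0.55 cc 0.910
s colbase du 0.16 dv -0.06 cc 0.989
s cabinet du -0.17 dv 0.03 cc 0.999
```

View pics/a4.png

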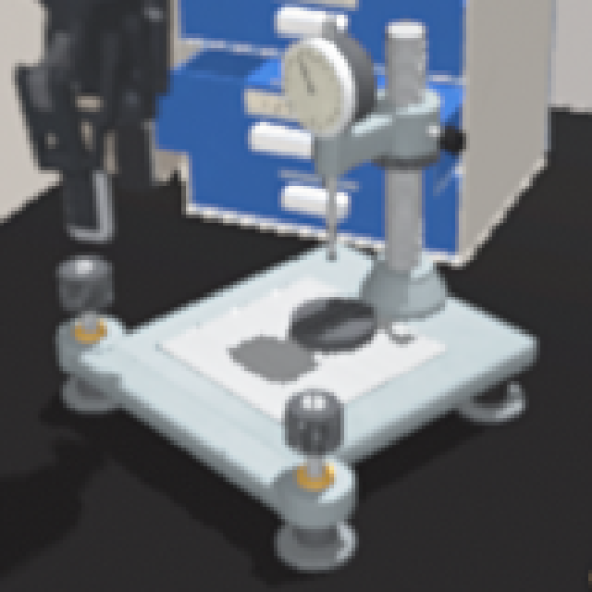

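View pics/a4t.png

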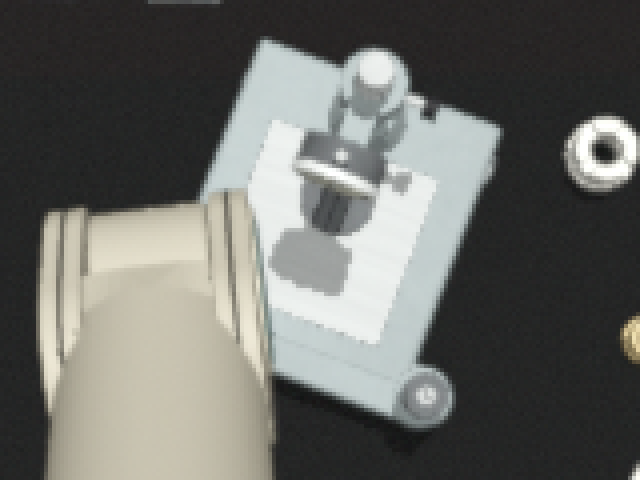

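The scene view shows the front raised, with the right foot now hanging. I want an absolute check of the level. I'll take a bench zero with a very light fingertip touch, then a light touch on the plate close to the bearing left corner.

```bash
python3 go.py 455 -80 25
```

```text
units [-0.937 -0.55   2.748] rows>= 2.8 tilt of tool z [-6.e-04  7.e-04 -1.e+00] yaw 0.165 q7 0.045 clock 16.45
```

```bash
python3 -m creep '-.93 -.55 0 0 0 7 1;-.93 -.55 .7 0 0 14 1;-.93 -.55 1.4 0 0 21 1;-.93 -.55 2 0 0 28 1;-.93 -.55 2.5 0 0 31 1;-.93 -.55 2.75 0 0 31 1;-.93 -.55 2.75 0 0 31 1;-.93 -.55 2.75 0 0 31 1'; python3 -c "
from h import *
s=ctrl.read_state();print(s['eef_pos'],s['force'])"
```

```text
clock: 17.12
eef_pos: [455.2, -80.3, 25.1]
tool_rot: [-3.142, 0.001, -0.375]
force: [0.7, 0.1, 0.4]
width: -0.2
[455.19566159 -80.34996716  25.05129383] [0.71001402 0.05566348 0.38199797]
```

```bash
python3 -m creep '0 0 .4 0 0 0 1;0 0 .55 0 0 0 1;0 0 .55 0 0 0 1;0 0 .55 0 0 0 1'; for i in 1 2 3; do python3 -m creep '0 0 .013 0 0 0 1;0 0 .013 0 0 0 1' | grep -E 'pos|force'; done
```

```text
clock: 17.45
eef_pos: [455.8, -81.1, 4.2]
tool_rot: [-3.14, -0.001, -0.377]
force: [-0.3, -0.4, -0.2]
width: 0.1
eef_pos: [455.8, -81.2, 3.6]
force: [0.4, 0.4, -1.0]
eef_pos: [455.5, -81.1, 2.7]
force: [0.0, 0.2, -0.3]
eef_pos: [455.2, -81.0, 1.8]
force: [-0.1, 0.2, 0.4]
```

```bash
for i in 1 2 3 4; do python3 -m creep '0 0 .013 0 0 0 1;0 0 .013 0 0 0 1' | grep -E 'pos|force'; done
```

```text
eef_pos: [455.1, -81.0, 1.2]
force: [0.6, 0.4, -0.6]
eef_pos: [455.1, -81.0, 0.6]
force: [-0.4, -0.9, -0.4]
eef_pos: [455.1, -81.1, 0.1]
force: [0.2, -0.8, 0.9]
eef_pos: [455.1, -81.1, -0.4]
force: [-0.1, 0.1, -0.1]
```

```bash
for i in 1 2 3; do python3 -m creep '0 0 .013 0 0 0 1;0 0 .013 0 0 0 1' | grep -E 'pos|force'; done
```

```text
eef_pos: [455.2, -81.1, -0.9]
force: [0.3, 0.1, 0.6]
eef_pos: [455.2, -81.1, -1.4]
force: [-0.2, 0.2, 0.4]
eef_pos: [455.2, -81.1, -1.9]
force: [0.7, -0.3, 0.8]
```

```bash
for i in 1 2 3 4 5 6; do python3 -m creep '0 0 .013 0 0 0 1;0 0 .013 0 0 0 1' | grep -E 'pos|force'; done
python3 - <<'E'
from h import *
im=ctrl.get_image('scene'); print(proj(im,ctrl.read_state()['eef_pos']))
cv2.imwrite('pics/b1.png',cv2.resize(im['img'][130:270,210:350,::-1],None,fx=4.2,fy=4.2,interpolation=3))
E
```

```text
eef_pos: [455.2, -81.0, -2.5]
force: [0.1, -0.3, 0.1]
eef_pos: [455.2, -81.0, -3.0]
force: [-0.3, -0.3, -0.6]
eef_pos: [455.2, -81.1, -3.5]
force: [0.2, 0.8, 0.6]
eef_pos: [455.1, -81.1, -4.0]
force: [0.3, 0.9, 0.0]
eef_pos: [455.1, -81.0, -4.6]
force: [0.0, -0.2, -0.6]
eef_pos: [455.2, -81.0, -5.1]
force: [-0.2, -0.8, -0.2]
(np.float64(259.8303465668103), np.float64(242.8604737501982))
```

View pics/b1.png

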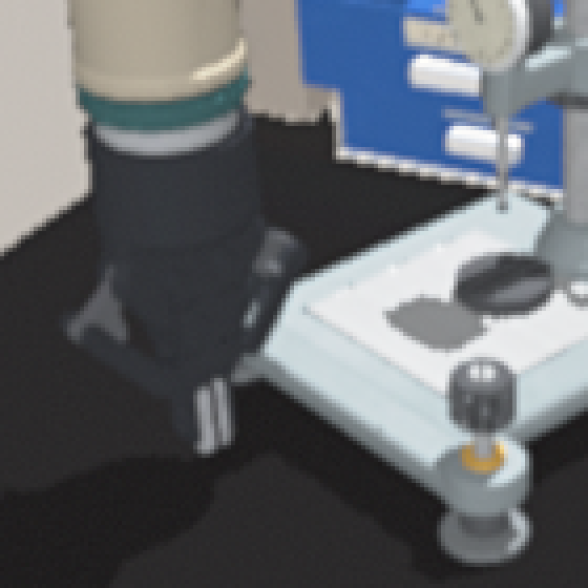

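```bash
python3 -m creep '0 0 .05 0 0 0 1;0 0 .08 0 0 0 1;0 0 .08 0 0 0 1' | grep -E 'pos|force'; for i in 1 2 3 4 5 6; do python3 -m creep '0 0 .015 0 0 0 1;0 0 .015 0 0 0 1' | grep -E 'clock|pos|force'; done
```

```text
eef_pos: [455.0, -81.0, -8.4]
force: [-0.7, 0.2, 0.2]
clock: 20.58
eef_pos: [455.2, -81.1, -8.9]
force: [-0.1, -0.4, 0.8]
clock: 20.75
eef_pos: [455.2, -81.1, -9.4]
force: [0.4, 0.1, 0.6]
clock: 20.92
eef_pos: [455.2, -81.1, -10.1]
force: [-0.4, 0.5, 0.7]
clock: 21.08
eef_pos: [455.2, -81.1, -10.7]
force: [-0.2, -0.4, 0.5]
clock: 21.25
eef_pos: [455.1, -81.0, -11.3]
force: [-0.4, 0.2, 0.3]
clock: 21.42
eef_pos: [455.2, -81.0, -11.9]
force: [0.3, 0.1, -0.2]
```

```bash
for i in 1 2 3 4 5; do python3 -m creep '0 0 .015 0 0 0 1;0 0 .015 0 0 0 1' | grep -E 'clock|pos|force'; done
```

```text
clock: 21.58
eef_pos: [455.2, -81.0, -12.5]
force: [-0.5, -0.7, 0.3]
clock: 21.75
eef_pos: [455.2, -81.1, -13.1]
force: [0.1, 0.2, 0.1]
clock: 21.92
eef_pos: [455.2, -81.0, -13.7]
force: [0.5, -0.3, 0.6]
clock: 22.08
eef_pos: [455.1, -81.0, -14.3]
force: [-0.1, 0.6, -0.1]
clock: 22.25
eef_pos: [455.2, -81.1, -14.9]
force: [-0.5, 0.2, -0.2]
```

```bash
for i in 1 2 3 4 5; do python3 -m creep '0 0 .013 0 0 0 1;0 0 .013 0 0 0 1' | grep -E 'pos|force'; done;python3 - <<'E'
from h import *
im=ctrl.get_image('scene'); print(proj(im,(455,-81,0)),ctrl.read_state()['force'])
cv2.imwrite('pics/b2.png',cv2.resize(im['img'][190:270,210:290,::-1],None,fx=7,fy=7,interpolation=3))
E
```

```text
eef_pos: [455.1, -81.0, -15.4]
force: [-0.2, 0.4, -0.6]
eef_pos: [455.2, -81.1, -15.9]
force: [0.7, -0.2, -0.5]
eef_pos: [455.2, -81.1, -16.4]
force: [0.6, 0.9, -0.6]
eef_pos: [455.1, -81.0, -17.0]
force: [0.8, 0.2, 0.2]
eef_pos: [455.2, -81.0, -17.5]
force: [0.2, -0.9, -0.3]
(np.float64(259.5346540779083), np.float64(240.9379190878342)) [0.0386014  0.17779197 0.84729281]
```

View pics/b2.png

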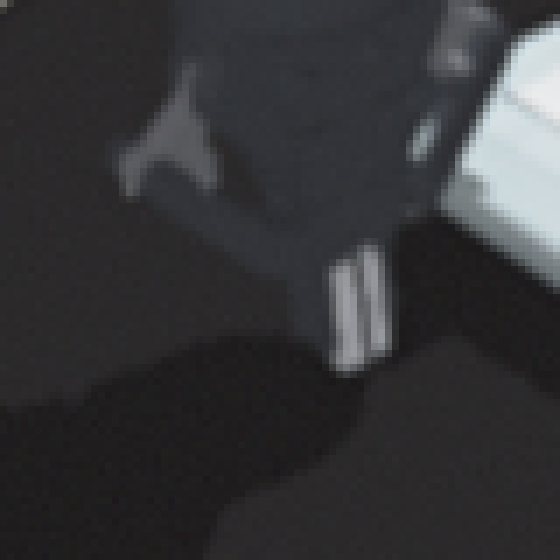

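```bash
for i in 1 2 3 4 5; do python3 -m creep '0 0 .013 0 0 0 1;0 0 .013 0 0 0 1' | grep -E 'pos|force'; done
```

```text
eef_pos: [455.2, -81.0, -18.0]
force: [0.0, -0.4, -0.5]
eef_pos: [455.1, -81.1, -18.5]
force: [-0.7, -0.1, 0.2]
eef_pos: [455.2, -81.1, -19.0]
force: [-0.0, -0.6, -0.1]
eef_pos: [455.2, -81.0, -19.5]
force: [-0.4, -0.6, -0.4]
eef_pos: [455.1, -81.0, -20.1]
force: [0.3, 0.7, 0.1]
```

```bash
for i in 1 2 3 4 5 6; do python3 -m creep '0 0 .014 0 0 0 1;0 0 .014 0 0 0 1' | grep -E 'pos|force'; done
```

```text
eef_pos: [455.2, -81.0, -20.1]
force: [-1.2, 0.3, 5.8]
eef_pos: [455.2, -81.1, -20.2]
force: [-2.0, -0.2, 13.8]
eef_pos: [455.3, -81.1, -20.2]
force: [-3.5, 1.6, 21.3]
eef_pos: [455.3, -81.1, -20.2]
force: [-4.8, 0.6, 26.8]
eef_pos: [455.3, -81.1, -20.3]
force: [-4.9, 1.1, 34.9]
eef_pos: [455.3, -81.1, -20.3]
force: [-6.1, 0.7, 41.6]
```

```bash
python3 -m creep '0 0 -.15 0 0 0 1;0 0 -.5 0 0 0 1;0 0 -1.4 0 0 0 1;0 0 -2.3 0 0 0 1;0 0 -2.6 0 0 0 1' | grep -E 'clock|pos|force'; python3 go.py 572.8 -100.3 60
python3 - <<'E'
from h import *
import pickle
S,T=pickle.load(open('cams.pkl','rb'))
o=np.array([578,-169.]); ex=np.array([.93,-.366]);ey=np.array([.366,.93])
for n,px,z in (('dialL',(265/5.5,205/5.5),185),('dialR',(378/5.5,245/5.5),185),('dialback',(330/5.5,165/5.5),185),('paperFL',(155/5.5,362/5.5),44),('paperBL',(235/5.5,138/5.5),44),('plateBL',(222/5.5,30/5.5),45),('plFL',(105/5.5,345/5.5),43)):
    p=atz(T,265+px[0],145+px[1],z); d=p[:2]-o; print(n,np.round(p,1),'stand',np.round([d@ex,d@ey],1))
E
```

```text
clock: 25.38
eef_pos: [456.9, -80.9, 84.2]
force: [-0.4, 0.7, 0.3]
units [ 2.87  -0.617  0.618] rows>= 2.9 tilt of tool z [ 4.7e-03 -3.0e-04 -1.0e+00] yaw -0.377 q7 -0.885 clock 25.3833
dialL [ 597.7 -147.6  185. ] stand [10.5 27.1]
dialR [ 579.8 -196.7  185. ] stand [ 11.8 -25.1]
dialback [ 615.1 -176.1  185. ] stand [37.1  7. ]
paperFL [540.5 -91.4  44. ] stand [-63.3  58.5]
paperBL [ 651.  -130.7   44. ] stand [53.9 62.3]
plateBL [ 705.  -124.4   45. ] stand [101.8  87.9]
plFL [549.  -66.8  43. ] stand [-64.4  84.4]
```

```bash
python3 go.py 579.4 -89.1 60; python3 -m creep '1 -.25 0 0 0 0 1;1.9 -.5 0 0 0 0 1;2.6 -.7 0 0 0 0 1;2.95 -.87 0 0 0 0 1;2.95 -.87 0 0 0 0 1;2.95 -.87 .4 0 0 0 1;2.95 -.87 .9 0 0 0 1;2.95 -.87 .9 0 0 0 1;2.95 -.87 .9 0 0 0 1'; python3 go.py 579.4 -89.1 28
python3 - <<'E'
from h import *
im=ctrl.get_image('scene')
cv2.imwrite('pics/p1.png',cv2.resize(im['img'][110:250,240:400,::-1],None,fx=4,fy=4,interpolation=3))
E
```

```text
units [ 2.92  -0.938  0.619] rows>= 3.0 tilt of tool z [ 4.7e-03 -3.0e-04 -1.0e+00] yaw -0.377 q7 -0.885 clock 25.3833
clock: 26.13
eef_pos: [575.6, -92.2, 43.9]
tool_rot: [3.14, 0.003, -0.377]
force: [-0.1, -0.1, -0.1]
width: 0.1
units [ 0.062 -0.107  0.397] rows>= 0.4 tilt of tool z [-0.0036 -0.     -1.    ] yaw -0.377 q7 -0.817 clock 26.1333
```

View pics/p1.png

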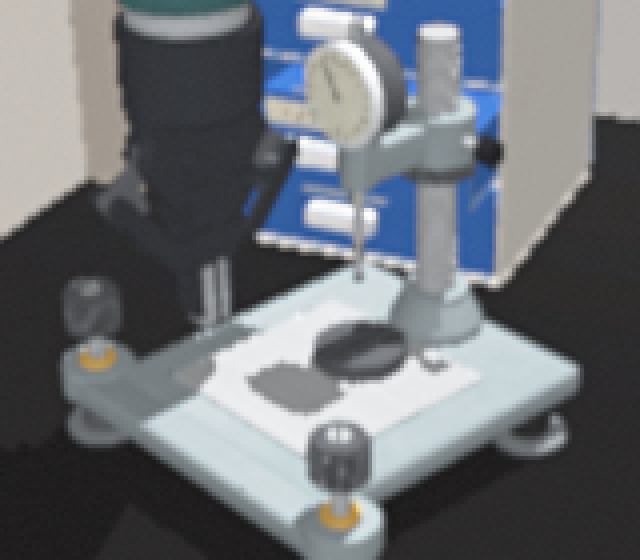

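```bash
python3 -m creep '.06 -.1 .2 0 0 0 1;.06 -.1 .38 0 0 0 1;.06 -.1 .38 0 0 0 1;.06 -.1 .38 0 0 0 1;.06 -.1 .38 0 0 0 1'| grep -E 'clock|pos|force'; python3 -m creep '0 0 .01 0 0 0 1;0 0 .01 0 0 0 1'| grep -E 'pos|force';python3 -m creep '0 0 .01 0 0 0 1;0 0 .01 0 0 0 1'| grep -E 'pos|force'
```

```text
clock: 26.6
eef_pos: [581.4, -89.4, 29.5]
force: [1.1, -0.0, 0.5]
eef_pos: [581.5, -89.4, 29.2]
force: [0.4, -0.5, -0.2]
eef_pos: [581.5, -89.5, 28.7]
force: [-0.7, 0.4, 0.0]
```

```bash
for s in .01 .01 .008 .008; do :; done; python3 -m creep '0 0 .012 0 0 0 1;0 0 .012 0 0 0 1'| grep -E 'pos|force';python3 -m creep '0 0 .012 0 0 0 1;0 0 .012 0 0 0 1'| grep -E 'pos|force';python3 -m creep '0 0 .01 0 0 0 1;0 0 .01 0 0 0 1'| grep -E 'pos|force'
```

```text
eef_pos: [581.4, -89.4, 28.1]
force: [0.0, -0.1, -0.8]
eef_pos: [581.4, -89.4, 27.6]
force: [0.2, 0.2, 0.6]
eef_pos: [581.4, -89.4, 27.2]
force: [0.1, 0.7, -0.4]
```

```bash
python3 -m creep '0 0 .01 0 0 0 1;0 0 .01 0 0 0 1'| grep -E 'pos|force'
```

```text
eef_pos: [581.4, -89.4, 26.8]
force: [-1.0, 0.0, 0.7]
```

```bash
python3 -m creep '0 0 .008 0 0 0 1;0 0 .008 0 0 0 1'| grep -E 'pos|force'; python3 -m creep '0 0 .008 0 0 0 1;0 0 .008 0 0 0 1'| grep -E 'pos|force'
```

```text
eef_pos: [581.4, -89.4, 26.5]
force: [0.6, 0.6, -0.2]
eef_pos: [581.4, -89.4, 26.2]
force: [-0.4, 0.7, 0.2]
```

```bash
python3 -m creep '0 0 .008 0 0 0 1;0 0 .008 0 0 0 1'| grep -E 'pos|force'
```

```text
eef_pos: [581.4, -89.4, 25.9]
force: [0.3, 0.5, 0.6]
```

```bash
python3 -m creep '0 0 .008 0 0 0 1;0 0 .008 0 0 0 1'| grep -E 'pos|force'
```

```text
eef_pos: [581.4, -89.4, 25.6]
force: [0.9, -0.2, 0.3]
```

```bash
python3 -m creep '0 0 .008 0 0 0 1;0 0 .008 0 0 0 1'| grep -E 'pos|force'
```

```text
eef_pos: [581.5, -89.4, 25.5]
force: [0.0, 0.8, 2.3]
```

```bash
python3 -m creep '0 0 .008 0 0 0 1;0 0 .008 0 0 0 1'| grep -E 'pos|force'
```

```text
eef_pos: [581.5, -89.4, 25.4]
force: [-1.1, 0.7, 5.0]
```

Contact came at a reported z of 25.55. Relative to the bench contact at -20.1, the plate is at 45.65, against a predicted 45.77 for level at that point. That leaves the front about 0.2 mm low, so the left screw is right. Next is the right knob.

```bash
python3 -m creep '0 0 -.2 0 0 0 1;-.4 0 -.8 0 0 0 1;-1.2 0 -1.4 0 0 -6 .6;-1.6 .7 -2 0 0 -12 .4;-1.6 1.5 -2.6 0 0 -18 .4;-1.6 2.4 -2.7 0 0 -24 .4;-1.6 3.3 -2.7 0 0 -30 .4;-1.5 4.2 -2.7 0 0 -37 .4;-1.5 4.4 -2.7 0 0 -44 .4;-1.5 4.4 -2.7 0 0 -51 .4'; python3 -m creep '0 0 0 0 0 0 .4;0 0 0 0 0 -7 .4;0 0 0 0 0 -7 .4'
python3 - <<'E'
from col import *
meas('a5',k=2)
E
python3 flow.py a4 a5; python3 go.py 462.3 -231 54
```

```text
clock: 29.43
eef_pos: [458.8, -235.4, 132.9]
tool_rot: [3.14, 0.002, 0.511]
force: [0.8, 1.3, -0.5]
width: 51.3
clock: 29.68
eef_pos: [460.9, -230.3, 133.1]
tool_rot: [-3.141, -0.001, 0.635]
force: [0.5, -0.3, 0.4]
width: 51.0
s Rlug du 0.01 dv -0.02 cc 0.999
s Rfoot du -0.00 dv -0.00 cc 1.000
s Lknob du 0.00 dv -0.00 cc 1.000
s Llug du 0.01 dv 0.02 cc 1.000
s Lfoot du -0.13 dv 0.12 cc 0.979
s Rknob du -0.01 dv -0.02 cc 0.999
s rearRfoot du -0.00 dv -0.00 cc 1.000
s rearRcorner du -0.02 dv -0.01 cc 1.000
s colTop du 0.12 dv -0.06 cc 0.939
gauge fail
s colbase du 0.19 dv 0.10 cc 0.970
cabinet fail
units [0.019 0.032 1.978] rows>= 1.9 tilt of tool z [ 1.e-04 -2.e-04 -1.e+00] yaw 0.632 q7 0.314 clock 29.8833
```

```bash
python3 go.py 463.8 -229.8 55; python3 -m creep '.06 .07 .6 0 0 0 .4;.06 .07 1.2 0 0 0 .4;.06 .07 1.7 0 0 0 .4;.06 .07 1.95 0 0 0 .4;.06 .07 1.95 0 0 0 .4;.06 .07 1.95 0 0 0 .4;.06 .07 1.95 0 0 0 .4'; python3 go.py 463.8 -229.8 55
```

```text
units [0.067 0.03  1.953] rows>= 1.9 tilt of tool z [ 1.e-04 -2.e-04 -1.e+00] yaw 0.632 q7 0.314 clock 29.8833
clock: 30.47
eef_pos: [465.3, -231.6, 56.0]
tool_rot: [3.14, -0.001, 0.634]
force: [-0.5, -0.1, 0.6]
width: 51.0
units [-0.004 -0.059  0.025] rows>= 0.1 tilt of tool z [ 1.7e-03 -5.0e-04 -1.0e+00] yaw 0.634 q7 0.194 clock 30.4667
```

```bash
python3 -m creep '0 -.055 0 0 0 0 .4;0 -.055 0 0 0 0 .4;0 -.055 0 0 0 0 .4;0 -.055 0 0 0 0 .4'; python3 -m creep '0 0 0 0 0 0 .6;0 0 0 0 0 0 .75;0 0 0 0 0 0 .9;0 0 0 0 0 0 .9;0 0 0 0 0 0 .9;0 0 0 0 0 0 .9'
```

```text
clock: 30.8
eef_pos: [463.2, -230.1, 55.5]
tool_rot: [3.141, -0.0, 0.634]
force: [0.2, -0.2, 0.4]
width: 51.3
clock: 31.3
eef_pos: [463.5, -229.7, 55.1]
tool_rot: [3.141, -0.001, 0.635]
force: [1.5, 0.7, 1.8]
width: 27.8
```

```bash
python3 -m creep '0 0 0 0 0 6 .9;0 0 .003 0 0 12 .9;0 0 .007 0 0 18 .9;0 0 .011 0 0 24 .9;0 0 .016 0 0 30 .9;0 0 .016 0 0 30 .9'; python3 -m creep '0 0 .004 0 0 6 .9;0 0 .008 0 0 12 .9;0 0 .012 0 0 18 .9;0 0 .016 0 0 24 .9;0 0 .02 0 0 30 .9;0 0 .02 0 0 30 .9'
```

```text
clock: 31.8
eef_pos: [463.9, -229.6, 54.5]
tool_rot: [3.141, -0.001, 0.109]
force: [2.1, 1.7, 0.5]
width: 27.8
clock: 32.3
eef_pos: [464.2, -229.6, 53.7]
tool_rot: [-3.141, -0.002, -0.412]
force: [3.9, 1.3, -0.5]
width: 27.5
```

```bash
python3 -m creep '.008 -.004 .004 0 0 5 .9;.008 -.004 .007 0 0 10 .9;.008 -.004 .007 0 0 10 .9'|grep -E 'pos|rot|force'; python3 -m creep '0 0 .004 0 0 5 .9;0 0 .007 0 0 10 .9;0 0 .007 0 0 10 .9'|grep -E 'pos|rot|force'
```

```text
eef_pos: [464.2, -229.6, 53.3]
tool_rot: [-3.141, -0.001, -0.584]
force: [3.7, 0.9, -1.4]
eef_pos: [464.3, -229.7, 53.1]
tool_rot: [-3.14, -0.001, -0.758]
force: [4.4, 1.9, -1.4]
```

```bash
python3 -m creep '0 0 .004 0 0 5 .9;0 0 .007 0 0 10 .9;0 0 .007 0 0 10 .9'|grep -E 'pos|rot|force'
```

```text
eef_pos: [464.4, -229.7, 52.9]
tool_rot: [-3.14, -0.001, -0.932]
force: [4.3, 1.3, 0.3]
```

```bash
python3 -m creep '.006 0 .004 0 0 5 .9;.006 0 .007 0 0 10 .9;.006 0 .007 0 0 10 .9'|grep -E 'clock|pos|rot|force'
```

```text
clock: 33.3
eef_pos: [464.5, -229.8, 52.7]
tool_rot: [-3.14, -0.001, -1.106]
force: [4.9, 2.4, 1.5]
```

```bash
python3 -m creep '0 -.01 -.002 0 0 5 .9;0 -.01 -.002 0 0 10 .9;0 -.01 -.002 0 0 15 .9;0 -.01 -.002 0 0 15 .9'|grep -E 'clock|pos|rot|force';python3 -m creep '0 -.004 0 0 0 5 .9;0 -.004 0 0 0 10 .9;0 -.004 0 0 0 14 .9;0 -.004 0 0 0 14 .9'|grep -E 'clock|pos|rot|force'
```

```text
clock: 33.63
eef_pos: [464.7, -229.9, 52.7]
tool_rot: [-3.14, -0.0, -1.368]
force: [5.3, 0.3, 2.3]
clock: 33.97
eef_pos: [464.9, -230.0, 52.7]
tool_rot: [-3.14, -0.0, -1.612]
force: [5.0, -0.0, 1.9]
```

```bash
python3 -m creep '0 0 0 0 0 0 .6;0 0 0 0 0 0 .4;0 0 0 0 0 0 .4;0 0 0 0 0 0 .4'|grep -E 'clock|pos|force'; python3 -m creep '0 0 -.5 0 0 0 .4;0 0 -1.3 0 0 0 .4;0 0 -2 0 0 -0 .4;0 0 -2 0 0 0 .4;0 0 -2 0 0 0 .4;0 0 -2 0 0 0 .4'|grep -E 'clock|pos|force'
python3 - <<'E'
from col import *
meas('a6',k=4)
E
echo a5-a6; python3 flow.py a5 a6; echo a0-a6;python3 flow.py a0 a6
```

```text
clock: 34.3
eef_pos: [462.3, -230.0, 52.0]
force: [-0.2, 0.0, -0.1]
clock: 34.8
eef_pos: [463.0, -230.0, 132.0]
force: [-0.6, 0.1, -0.4]
a5-a6
s Rlug du 0.00 dv -0.14 cc 0.978
s Rfoot du -0.05 dv -0.03 cc 0.993
s Lknob du -0.03 dv -0.08 cc 0.995
s Llug du -0.09 dv -0.12 cc 0.991
s Lfoot du 0.05 dv -0.02 cc 0.999
s Rknob du -0.01 dv 1.00 cc 0.967
s rearRfoot du -0.02 dv -0.05 cc 0.999
s rearRcorner du -0.06 dv -0.08 cc 1.000
s colTop du 0.08 dv -0.27 cc 0.991
gauge fail
s colbase du -0.33 dv -0.05 cc 0.645
s cabinet du 0.28 dv 0.33 cc 0.989
a0-a6
s Rlug du 0.55 dv -1.20 cc 0.959
s Rfoot du 0.12 dv -0.23 cc 0.974
s Lknob du 0.46 dv -0.10 cc 0.987
s Llug du 0.10 dv -1.15 cc 0.984
s Lfoot du 0.46 dv -0.30 cc 0.989
s Rknob du 0.87 dv -0.00 cc 0.969
s rearRfoot du -0.03 dv -0.05 cc 0.999
s rearRcorner du 0.09 dv -0.03 cc 1.000
s colTop du 1.57 dv -0.63 cc 0.930
gauge fail
s colbase du -0.14 dv -0.05 cc 0.649
cabinet fail
```

```bash
cat > edge.py <<'E'
from tilt import fitline
import numpy as np
def e(tag,p,q,w=2.5):
    g=np.load(f'pics/{tag}_s.npy').mean(2); return fitline(g,np.array(p)/5+[250,110],np.array(q)/5+[250,110],w)
def at(l,u): p,q,_=l; return p[1]+(u-p[0])*(q[1]-p[1])/(q[0]-p[0])
import sys
tags=sys.argv[1:]
for name,p,q,ends in(('frontlow',(125,560),(320,690),(275,314)),('fronttop',(90,505),(320,655),(268,314)),('rightlow',(640,520),(460,625),(340,378)),('righttop',(640,478),(440,592),(338,378)),('left',(130,455),(355,347),(276,321))):
    print(name)
    for t in tags:
        try:
            l=e(t,p,q); print('  ',t,[round(at(l,u),2) for u in ends],'sd',round(l[2],2))
        except Exception as x: print(t,x)
E
python3 edge.py a0 a3 a4 a5 a6
python3 - <<'E'
import numpy as np,cv2
a=[np.load(f'pics/{t}_s.npy')[195:265,250:350,::-1].astype(np.uint8) for t in('a5','a6')]
cv2.imwrite('pics/cmp.png',cv2.resize(np.hstack(a),None,fx=4,fy=4,interpolation=3))
E
```

```text
frontlow
   a0 [np.float64(222.31), np.float64(249.18)] sd 0.04
   a3 [np.float64(222.21), np.float64(248.99)] sd 0.05
   a4 [np.float64(221.06), np.float64(247.55)] sd 0.05
   a5 [np.float64(221.06), np.float64(247.53)] sd 0.05
   a6 [np.float64(220.99), np.float64(247.2)] sd 0.04
fronttop
   a0 [np.float64(212.69), np.float64(243.91)] sd 0.04
   a3 [np.float64(212.64), np.float64(243.71)] sd 0.03
   a4 [np.float64(211.46), np.float64(242.25)] sd 0.03
   a5 [np.float64(212.65), np.float64(238.56)] sd 0.69
   a6 [np.float64(211.37), np.float64(241.94)] sd 0.04
rightlow
   a0 [np.float64(232.65), np.float64(210.62)] sd 0.07
   a3 [np.float64(232.52), np.float64(210.6)] sd 0.05
   a4 [np.float64(232.02), np.float64(210.7)] sd 0.07
   a5 [np.float64(232.02), np.float64(210.69)] sd 0.07
   a6 [np.float64(231.78), np.float64(210.59)] sd 0.07
righttop
   a0 [np.float64(228.74), np.float64(206.09)] sd 0.03
   a3 [np.float64(228.59), np.float64(206.02)] sd 0.04
   a4 [np.float64(228.09), np.float64(206.11)] sd 0.03
   a5 [np.float64(228.06), np.float64(206.1)] sd 0.03
   a6 [np.float64(227.86), np.float64(206.01)] sd 0.03
left
   a0 [np.float64(199.51), np.float64(178.65)] sd 0.06
   a3 [np.float64(199.46), np.float64(178.69)] sd 0.07
   a4 [np.float64(198.57), np.float64(178.55)] sd 0.06
   a5 [np.float64(198.59), np.float64(178.6)] sd 0.06
   a6 [np.float64(198.51), np.float64(178.67)] sd 0.08
```

View pics/cmp.png

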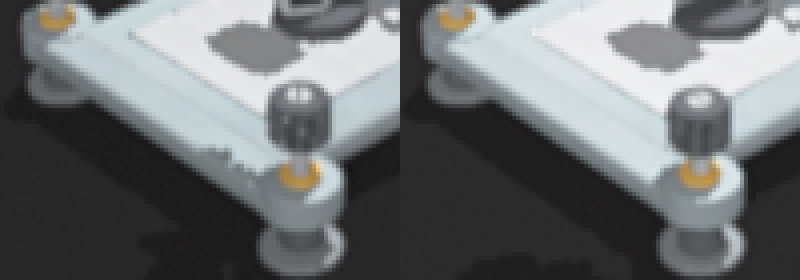

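Edge fits, which have about 0.05 px scatter, show this:
- Since the left turn, the right corner has risen 0.9–1.0 mm and the left by about 0.1–0.2 mm, hands off.
- This puts the right screw 1.1–1.3 mm past its touch point, against a target of 1.2 mm.
- The rear foot has not moved.

I back away, take one last look and hand in.

```bash
python3 -m creep '0 0 -.5 0 0 0 .4;0 0 -1 0 0 0 0;0 0 -1.5 0 0 0 0;0 0 -1.5 0 0 0 0;0 0 -1.5 0 0 0 0;0 0 -1.5 0 0 0 0'
python3 - <<'E'
from col import *
meas('a7',k=3)
g=np.load('pics/a7_s.npy'); cv2.imwrite('pics/a7.png',cv2.resize(g[100:320,230:450,::-1].astype(np.uint8),None,fx=2.7,fy=2.7,interpolation=3))
E
python3 edge.py a6 a7 | head -7; python3 flow.py a6 a7 | grep -E 'Rlug|Llug|Rfoot|Lfoot|rear'
```

```text
clock: 35.6
eef_pos: [463.4, -229.7, 191.7]
tool_rot: [3.14, 0.0, -1.617]
force: [-0.1, 0.3, -0.1]
width: 85.4
frontlow
   a6 [np.float64(220.99), np.float64(247.2)] sd 0.04
   a7 [np.float64(220.98), np.float64(247.2)] sd 0.04
fronttop
   a6 [np.float64(211.37), np.float64(241.94)] sd 0.04
   a7 [np.float64(211.37), np.float64(241.95)] sd 0.04
rightlow
s Rlug du 0.00 dv -0.00 cc 1.000
s Rfoot du -0.00 dv -0.00 cc 1.000
s Llug du 0.00 dv -0.00 cc 1.000
s Lfoot du -0.00 dv -0.00 cc 1.000
s rearRfoot du -0.00 dv 0.01 cc 1.000
s rearRcorner du 0.00 dv -0.00 cc 1.000
```

View pics/a7.png

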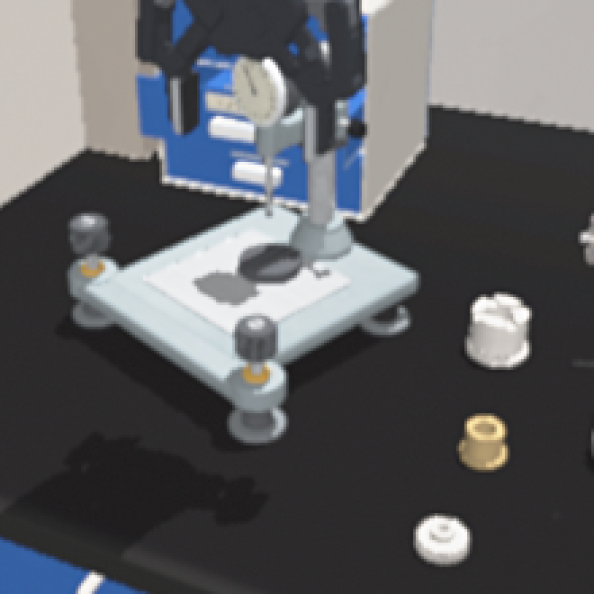

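The stand sits still on its feet, the bystanders (right side of the picture) are untouched, and the gripper is clear above it.

```bash
python3 -c "
from cell import ctrl
print(ctrl.finish_job())"
```

```text
the job is handed in; nothing more can be done
None
```

I levelled the stand with both front screws and handed the job in at about 36 s with the gripper clear. My checks suggest it is level and bears on all four feet. The load on each foot is inferred from how the corners moved, not measured.

**What I turned**
- **Left screw:** it was the carrying one. I turned it about 2.0 rad clockwise.
- **Right screw:** it hung almost on its pad. I turned it 0.73 rad first, to find out which screw carried. After the left screw I gave it about 2.25 rad more, about 2.98 rad in all.

**Last checks**
- **Level:** a fingertip touch on the plate (up to 5 N), zeroed on the bench, put the front about 0.2 mm low before the right foot took its load. Loading that foot should cancel most of this. I did not repeat the touch afterwards.
- **Right foot:** edge fits and the turn count put it 1.1–1.3 mm past touching, against a target of 1.2 mm. A coarser image match of the knob's height disagreed, giving 1.6–1.8 mm. I trusted the edge fits.
- **Stillness:** the last two picture sets agree to 0.01 px, the rear right foot did not shift, and the loose parts were left alone.

**Faults**
- **Bench touch:** the fingertips pressed the bench with about 42 N before I stopped. The fingertips made contact about 20 mm beyond where the reported tool position said they would.
- **Hand force on the stand:** the hand pressed on the knobs with up to about 9 N downward and 6 N sideways for short moments.
- **Column tilt in the first pictures:** it was too coarse to use, and it hinted at a smaller left turn than I made.

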